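# Set the drilling angle on the turner's tilting table

### The job

Sweep the loose offcuts off the angle table's base into its black tray with the scraper block, never pushing them with the fingers, and have the scraper standing back on its rubber mat at the end. Then, with the plate still up, stack all the coloured setting blocks that are out, in any order, flat and square in the middle of the yellow outline (long sides along those of the outline, whole stack inside it), and lower the hinged plate by its red bar until its roller rests on the stack. Last, turn the lock knob clockwise until its white pointer is on the red line; leave the other things on the bench where they are.

Things in the scene. Friction and masses are not known exactly. Their poses are not given: they have to be found in the camera images.
- angle_table: olive base of the angle table, fixed to the bench: 150 (x) x 360 (y, from -75 to +285) x 25 mm high; origin at bench height under the centre of the stacking area at its -y end (yellow outline, 70 mm in x by 90 mm in y, on a bright top). Knob at its +y end, hinge ears 30 mm high between them at y +145, x +-66
- pad (a point): centre of the yellow outline on the base's top face, 25 mm above the bench; axes as the base
- tray (a point): centre of the floor of the black offcut tray joined to the base's +x edge: 140 (x) x 180 (y) mm, floor 4 mm and rim 18 mm above the bench, base x 75 to 215, y -90 to +90; axes as the base
- hinge (a point): middle of the plate's hinge axis: along the base's x, at base y +140, 40 mm above the bench; axes as the base. The plate (140 x 185 x 12 mm, 0.7 kg) reaches from here towards the base's -y. Under it is a steel roller of radius 15 mm, its axis 150 mm from the hinge axis and level with it at tilt 0: resting on a stack of height H, sin(tilt) = H / 150 mm
- tilt_plate (a joint): tilt of the hinged aluminium plate in rad: 0 level, grows to 1.5 as its free end (base -y side) is raised; starts at 1.36 to 1.48. Stiff damped hinge: the plate stays where left above about 1.1 rad, and sinks slowly (under 1 rad/s) by its own weight below about 0.9, so it presses on the stack once let go
- handle_bar (a point): middle of the red round bar (diameter 14 mm, along the base's x, 100 mm free between its two arms) at the plate's free end; 235 mm from the hinge axis and 16 mm to the plate's upper side of the line through hinge and roller axes. 38 mm of open gap between the bar and the plate's edge. Gripped from above, it can turn between the fingers as the plate swings
- lock_knob (a joint): angle of the black hinge lock knob in rad, 0 to 2.6, growing clockwise seen from above; light friction, stays where left. Its white pointer shows along the base's -x at 0 and along the base's +y, on the red index line, at 1.571
- knob_grip (a point): on the vertical axis of the lock knob, 61 mm above the bench, at local y +215 of the base: where to grip. The knob has a bar grip 60 mm long (along the pointer), 16 mm thick, top 73 mm above the bench, over a disc of radius 34 mm whose top is 37 mm above the bench
- mat: black rubber mat, 110 (x) x 180 (y) x 3 mm, fixed on the bench: the scraper's place; origin at the centre of its underside
- scraper: scraper block standing upright: dark wooden foot 40 (x) x 130 (y) x 25 mm high, with a light wooden grip above it 22 (x) x 80 (y) mm from 25 to 71 mm above its underside; about 250 g, most of it in the foot; origin at the centre of its underside
- block_blue: blue aluminium setting block, 50 (its x) x 70 (its y) x 20 mm high (z), about 200 g, lying flat on the bench; origin at the centre of its underside. May be absent.
- block_gold: gold aluminium setting block, 50 (its x) x 70 (its y) x 25 mm high (z), about 250 g, lying flat on the bench; origin at the centre of its underside. May be absent.
- block_red: red aluminium setting block, 50 (its x) x 70 (its y) x 30 mm high (z), about 300 g, lying flat on the bench; origin at the centre of its underside. May be absent.
- chip0: red-brown wooden offcut, 26 x 46 x 15 mm high, 20 g, lying on the base's top in the stacking area; origin at the centre of its underside. May be absent.
- chip1: round pale parted-off wooden disc, radius 18, 14 mm high, 20 g, lying on the base's top in the stacking area; origin at the centre of its underside. May be absent.
- chip2: red-brown wooden offcut, 26 x 46 x 15 mm high, 20 g, lying on the base's top in the stacking area; origin at the centre of its underside. May be absent.
- chip3: round pale parted-off wooden disc, radius 18, 14 mm high, 20 g, lying on the base's top in the stacking area; origin at the centre of its underside. May be absent.
- mallet: bystander: pale turned mallet standing on its head, 80 mm across, 220 mm high; origin at its underside
- oil_bottle: bystander: amber bottle, 60 mm across, 150 mm high; origin at its underside
- wax_tin: bystander: green tin, 68 mm across, 26 mm high; origin at its underside
- glue_jar: bystander: white jar, 68 mm across, 80 mm high; origin at its underside
- parting_tool: bystander: parting tool lying down, 310 mm long, pale handle to its -x; origin at its underside
Mind the look-alikes: they are no part of the job. There is more than one size of the scraper; the one meant has the size given above. Several things have the shape of the block_gold; the one meant has the colours described above.

How it is judged:
On the way, in this order (a step that is already met when the one before it is completed fails the run):
1. the scraper pushes an offcut ((contact force between scraper and chip0 above 0.05 N or contact force between scraper and chip1 above 0.05 N or contact force between scraper and chip2 above 0.05 N or contact force between scraper and chip3 above 0.05 N)).
2. all offcuts are in the tray (x of chip0 in the frame of angle_table between 0.075 and 0.215 m and y of chip0 in the frame of angle_table between -0.09 and 0.09 m and z of chip0 in the frame of angle_table between -0.01 and 0.05 m and x of chip1 in the frame of angle_table between 0.075 and 0.215 m and y of chip1 in the frame of angle_table between -0.09 and 0.09 m and z of chip1 in the frame of angle_table between -0.01 and 0.05 m and x of chip2 in the frame of angle_table between 0.075 and 0.215 m and y of chip2 in the frame of angle_table between -0.09 and 0.09 m and z of chip2 in the frame of angle_table between -0.01 and 0.05 m and x of chip3 in the frame of angle_table between 0.075 and 0.215 m and y of chip3 in the frame of angle_table between -0.09 and 0.09 m and z of chip3 in the frame of angle_table between -0.01 and 0.05 m), for 0.2 s.
3. all setting blocks are stacked flat and square in the outline, with the plate still up (x of block_blue in the frame of pad between -0.012 and 0.012 m and y of block_blue in the frame of pad between -0.012 and 0.012 m and z of block_blue in the frame of pad between -0.005 and 0.06 m and angle between each of block_blue, block_gold, block_red's own z axis and vertical below 0.06 rad and angle between the y axis of each of block_blue, block_gold, block_red and the y axis of angle_table, either way round below 0.15 rad and x of block_gold in the frame of pad between -0.012 and 0.012 m and y of block_gold in the frame of pad between -0.012 and 0.012 m and z of block_gold in the frame of pad between -0.005 and 0.06 m and x of block_red in the frame of pad between -0.012 and 0.012 m and y of block_red in the frame of pad between -0.012 and 0.012 m and z of block_red in the frame of pad between -0.005 and 0.06 m and value of joint tilt_plate above 0.8 rad and contact force between the fingers and block_blue below 0.1 N and contact force between the fingers and block_gold below 0.1 N and contact force between the fingers and block_red below 0.1 N), for 0.2 s.
4. the plate's roller rests on the stack (x of block_blue in the frame of pad between -0.012 and 0.012 m and y of block_blue in the frame of pad between -0.012 and 0.012 m and z of block_blue in the frame of pad between -0.005 and 0.06 m and angle between each of block_blue, block_gold, block_red's own z axis and vertical below 0.06 rad and angle between the y axis of each of block_blue, block_gold, block_red and the y axis of angle_table, either way round below 0.15 rad and x of block_gold in the frame of pad between -0.012 and 0.012 m and y of block_gold in the frame of pad between -0.012 and 0.012 m and z of block_gold in the frame of pad between -0.005 and 0.06 m and x of block_red in the frame of pad between -0.012 and 0.012 m and y of block_red in the frame of pad between -0.012 and 0.012 m and z of block_red in the frame of pad between -0.005 and 0.06 m and (contact force between tilt_plate and block_blue above 0.4 N or contact force between tilt_plate and block_gold above 0.4 N or contact force between tilt_plate and block_red above 0.4 N) and value of joint tilt_plate below 0.65 rad), for 0.3 s.
5. the lock knob's pointer is on the red line ((contact force between tilt_plate and block_blue above 0.4 N or contact force between tilt_plate and block_gold above 0.4 N or contact force between tilt_plate and block_red above 0.4 N) and value of joint tilt_plate below 0.65 rad and value of joint lock_knob between 1.47 and 1.67 rad), for 0.2 s.
At the end, for the whole second after the job is handed in: Offcuts in the tray; every block present in one flat stack within 12 mm of the outline's centre in x and y and 0.15 rad of square; the roller presses on the stack; knob at 1.57 +/- 0.10 rad; scraper upright within 40 mm of its mat's centre; all at rest (all of step 2 and all of step 5 and x of block_blue in the frame of pad between -0.012 and 0.012 m and y of block_blue in the frame of pad between -0.012 and 0.012 m and z of block_blue in the frame of pad between -0.005 and 0.06 m and angle between each of block_blue, block_gold, block_red's own z axis and vertical below 0.06 rad and angle between the y axis of each of block_blue, block_gold, block_red and the y axis of angle_table, either way round below 0.15 rad and x of block_gold in the frame of pad between -0.012 and 0.012 m and y of block_gold in the frame of pad between -0.012 and 0.012 m and z of block_gold in the frame of pad between -0.005 and 0.06 m and x of block_red in the frame of pad between -0.012 and 0.012 m and y of block_red in the frame of pad between -0.012 and 0.012 m and z of block_red in the frame of pad between -0.005 and 0.06 m and horizontal distance between scraper and mat below 0.04 m and angle between scraper's own z axis and vertical below 0.08 rad and height (world z) of scraper below 0.012 m and linear speed of each of block_blue, block_gold, block_red, scraper below 0.02 m/s and velocity of joint tilt_plate between -0.05 and 0.05 rad/s); the robot touches nothing.
It fails at once if the fingers push an offcut (contact force between the fingers and chip0 above 1 N or contact force between the fingers and chip1 above 1 N or contact force between the fingers and chip2 above 1 N or contact force between the fingers and chip3 above 1 N).
It fails at once if a bystander is moved more than 50 mm (distance of any of mallet, oil_bottle, wax_tin, glue_jar, parting_tool from where it was at the start of the episode above 0.05 m).
Of block_blue, block_gold, block_red only 2 to 3 are there at a start; the rules pass over those that are not, and their reading is None.
Of chip0, chip1, chip2, chip3 only 2 to 4 are there at a start; the rules pass over those that are not, and their reading is None.
At some moment in a run one of block_blue, block_gold, block_red, scraper may be knocked a few centimetres aside while the robot is not near it.
Once in a run the grip may slacken for a moment while it holds something.
It also fails if it takes over 210 s, if anything falls off the work surface, if the arm or the gripper's body presses on something with over 40 N, if the wrist force passes 120 N, or if a joint passes its speed limit or range.

### The arm

A 6-joint arm with a two-finger parallel gripper is mounted at the origin on the work surface. World frame = base frame: x ahead of the robot, y to its left, z up, the work surface at z = 0. Lengths are in m, angles in rad, forces in N, time in s.
With the tool pointing down it reaches from about 0.25 to 0.775 m from the base axis. Payload 4 kg.
Tool frame: the origin (TCP) lies at the very end of the fingers, on their centre line; the grasp point (between the pads) lies hold_point_z behind it (hold_point_z is the distance from the TCP to the grasp point, in m); z points along the fingers, y is the direction in which the jaws open and shut (so a half turn about z gives the same grasp; the last joint's range is limited). The gripper opens to 94 mm and grips with 3 to 60 N. Pads are 16 mm wide; open, the fingers measure 119 mm over their backs; the gripper's body (75 mm by 177 mm) begins 78 mm behind the grasp point.
Start: joints at [-1.357, 0.087, 1.371, -0, 1.684, -0.103], TCP at [0.171, -0.523, 0.182] pointing down, gripper open.
Joint ranges: [-3.1, 3.1], [-0.76, 2.03], [0.27, 2.55], [-1.08, 4.22], [0.17, 2.65], [-2.57, 2.57]. Speed limits (rad/s): [2.79, 2.79, 3.14, 3.14, 3.14, 3.14].

### API

Orientations are given as [roll, pitch, yaw] about the fixed x, y, z axes, in that order (R = Rz(yaw) Ry(pitch) Rx(roll)).
In Python, from bench import * gives the robot as it stands.
- The arm moves only by the tool step_arm, never from a script. Its argument "increments" is text: rows parted by semicolons, each of 6 numbers parted by spaces: the shift along the tool's x, y, z in cm, then the turn, a rotation vector about the tool's x, y, z in rad. A call has 1 to 5 rows; each row shifts and turns the commanded pose from where the row before left it, along the tool's axes as they then stand; what a row does not reach is not made up. A row lasts 1/10 s, in which the tool goes at most 50 mm and 8.59 degrees, less where a joint would pass 70% of its speed; a pose out of reach is approached as far as the arm can. A call is refused whole if a number of a shift passes 5 or a number of a turn 0.15, either way. A call with a gripper value outside its range is refused whole. "claw" is the gripper's target within -1 to 1 (shut at 1, half-way at 0, fully open at -1), set as the call begins (left out, the last holds). The fingers move at their own pace and stop on an object; the grip force is fixed at half the most. Time passes only in rows, so rows that do not move let the fingers close. It gives the time, the measured TCP pose, the force and the opening at its end, in the units of the state.
- get_obs(): the state, without advancing time (a new reading comes with each control period).
- snapshot(name): name is "scene" or "top" or "wrist"; returns the picture (384x512x3 uint8, red, green, blue); there is no depth.
- calibration(name): a dict with "camera_matrix" (3x3 intrinsics, pixels), "eye" and "orientation" of the camera in the world; the wrist camera has in their place "tool_from_camera" (4x4, takes a point from camera to tool coordinates, whose origin is the TCP and whose axes are the flange's). Camera axes: x right, y up, looking along -z (the intrinsics and any distortion apply to the point x, -y, -z); pixel columns grow to the right and rows downward; lengths in m; the calibration is good to about 2 mm. A picture is of the moment at which its call begins: read the wrist's pose just before it. calibration takes no time and is no camera call.
- close_job(): hands the job in, once; it reports no verdict.
The state is a dict: "time": time; "joint_positions": joint angles; "qvel": joint speeds; "joint_torque": joint torques, N m; "tool_pos": TCP position; "ee_rot": TCP orientation; "wrist_force": force on the tool from outside, world axes, zero at the start; "wrist_torque": the same for the moment, N m; "width": finger opening in m.
Only numpy, scipy, OpenCV 4.12 (cv2) and the standard library are available. Lean on these libraries where they do the work, as an engineer would, in place of code of your own. Each camera call takes 0.05 s, during which the arm holds its last target. There are 200 camera calls.

## Working session

There is one attempt and no reset: what is moved stays moved. The work goes in short steps, Python scripts to look and compute and a tool call to move; the robot and the scene stay as the last step left them, time stands still between calls to the robot, and variables do not carry over. Pictures are saved under pics/ and viewed, about 12 in all and at most 16, crops included, and the job is handed in when it is done.

Besides the shell and the picture viewer there is one more tool, called after "Emit:" by a JSON object that holds its "op" and its "data", one argument or row to a line. step_arm: Moves the arm, as the interface text tells. Its arguments: {"type":"object","properties":{"increments":{"type":"string"},"claw":{"type":"number"}},"required":["increments"]}

```bash
ls; mkdir -p pics; python3 - <<'E'
from bench import *
import cv2
o=get_obs(); print(o)
for n in ("scene","top"):
    cv2.imwrite(f"pics/{n}0.png",cv2.resize(snapshot(n)[:,:,::-1],(800,600),interpolation=cv2.INTER_CUBIC)); print(n,calibration(n))
print(calibration("wrist"))
E
```

```text
pics
{'time': 0.0, 'joint_positions': array([-1.35711284e+00,  8.79353145e-02,  1.37220579e+00,  1.03909006e-05,
        1.68354444e+00, -1.03087223e-01]), 'qvel': array([-0.0014764 , -0.00150531, -0.0012647 ,  0.00164166,  0.00022939,
       -0.00084264]), 'joint_torque': array([ 1.84169883e-03, -3.40184712e+01, -3.02423537e+01,  7.21491594e-02,
        3.30335274e-02, -1.63319296e-04]), 'tool_pos': array([ 0.17121028, -0.52207838,  0.18033953]), 'ee_rot': array([-3.13951194e+00, -2.25640800e-04,  3.16771629e-01]), 'wrist_force': array([ 0.0580982 ,  0.58415435, -0.50551233]), 'wrist_torque': array([ 0.06327303, -0.03287016, -0.01976926]), 'width': 0.09388339175437721}
scene {'camera_matrix': array([[375.86052053,   0.        , 259.09663451],
       [  0.        , 375.86052053, 191.49342821],
       [  0.        ,   0.        ,   1.        ]]), 'eye': array([1.45654818, 0.21780646, 0.75426446]), 'orientation': array([ 0.95547389, -0.01261871,  1.79843568])}
top {'camera_matrix': array([[401.82066526,   0.        , 259.22252558],
       [  0.        , 401.82066526, 199.12212462],
       [  0.        ,   0.        ,   1.        ]]), 'eye': array([ 0.37227698, -0.01223804,  1.54720201]), 'orientation': array([ 0.11567463,  0.01462072, -1.56182781])}
{'camera_matrix': array([[320.56198273,   0.        , 253.83100088],
       [  0.        , 320.56198273, 187.54350722],
       [  0.        ,   0.        ,   1.        ]]), 'tool_from_camera': array([[-8.46524182e-04,  9.57442981e-01,  2.88621242e-01,
         8.49800910e-02],
       [ 9.99998474e-01,  3.69420289e-04,  1.70751128e-03,
         1.65472311e-04],
       [ 1.52822215e-03,  2.88622247e-01, -9.57441833e-01,
        -2.03516216e-01],
       [ 0.00000000e+00,  0.00000000e+00,  0.00000000e+00,
         1.00000000e+00]])}
```

View pics/top0.png

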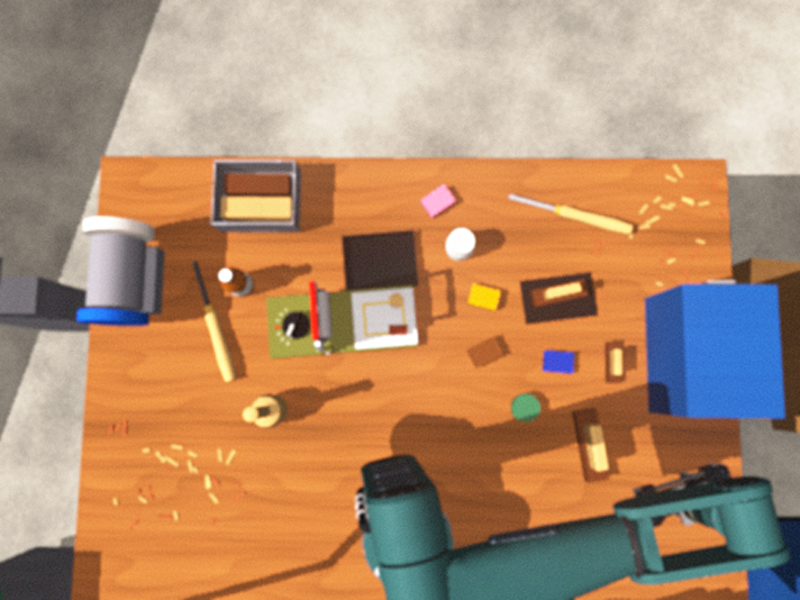

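View pics/scene0.png

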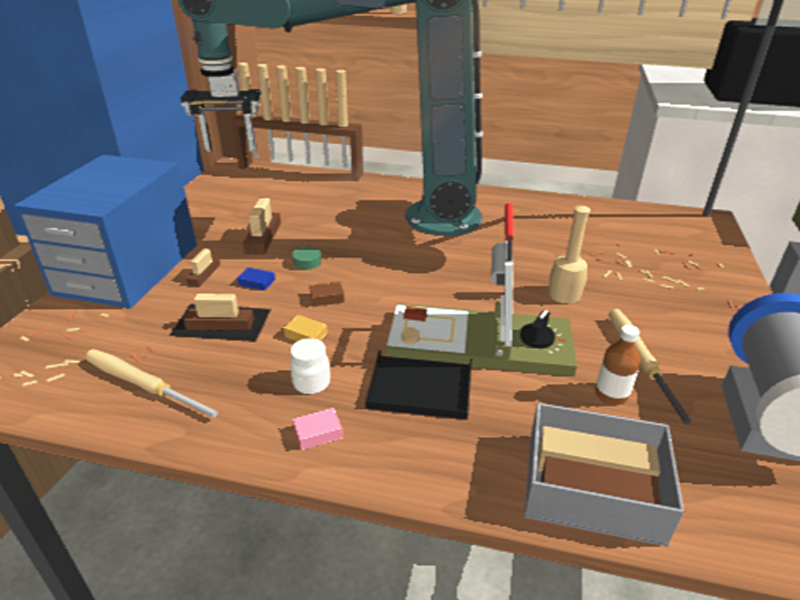

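The top view shows the angle table at (345,325), with offcuts at (398,329) and (396,299). The scraper stands on its mat at (559,292). Possible blocks are gold (485,296), blue (559,361), brown (488,349) and pink (438,200). Smaller and larger scraper look-alikes are at (616,360) and (592,445). I'll check the colours in an enlarged crop and measure positions.

```bash
cat > h.py <<'E'
from bench import *
import cv2, numpy as np
from scipy.spatial.transform import Rotation as Ro
def campose(n,obs=None):
    c=calibration(n)
    if n=="wrist":
        T=np.eye(4);T[:3,:3]=Ro.from_euler('xyz',obs["ee_rot"]).as_matrix();T[:3,3]=obs["tool_pos"]
        T=T@c["tool_from_camera"];R,e=T[:3,:3],T[:3,3]
    else: R,e=Ro.from_euler('xyz',c["orientation"]).as_matrix(),c["eye"]
    return c["camera_matrix"],R,e
def unproj(n,uv,z,obs=None):
    K,R,e=campose(n,obs); uv=np.atleast_2d(np.array(uv,float))
    d=np.c_[(uv[:,0]-K[0,2])/K[0,0],-(uv[:,1]-K[1,2])/K[1,1],-np.ones(len(uv))]@R.T
    return e+d*((z-e[2])/d[:,2])[:,None]
def proj(n,P,obs=None):
    K,R,e=campose(n,obs); p=(np.atleast_2d(P)-e)@R
    return np.c_[K[0,0]*p[:,0]/-p[:,2]+K[0,2],K[1,1]*-p[:,1]/-p[:,2]+K[1,2]]
def blobs(img,lo,hi,amin=20):
    m=cv2.inRange(cv2.cvtColor(img,cv2.COLOR_RGB2HSV),np.array(lo),np.array(hi))
    cs,_=cv2.findContours(m,cv2.RETR_EXTERNAL,cv2.CHAIN_APPROX_NONE)
    return [(cv2.minAreaRect(c),cv2.contourArea(c)) for c in cs if cv2.contourArea(c)>=amin]
E
python3 - <<'E'
from h import *
t=snapshot("top");s=snapshot("scene")
a=cv2.resize(t[140:310,210:430],(800,600//2*2),interpolation=cv2.INTER_CUBIC)[:, :]
a=cv2.resize(t[165:255,215:415],(800,360),interpolation=cv2.INTER_CUBIC)
b=cv2.resize(s[150:285,110:410],(533,240),interpolation=cv2.INTER_CUBIC)
o=np.zeros((600,800,3),np.uint8);o[:360]=a;o[360:,:533]=b
cv2.imwrite("pics/crop1.png",o[:,:,::-1])
for nm,p,z in [("gold",(485,296),.025),("blue",(559,361),.02),("brown",(488,349),.025),("scraper",(561,292),.071),("mallet",(264,411),0),("bottle",(240,285),0.),("glue",(461,243),.08),("tin",(526,406),.026),("bar",(315,312),.27)]:
    q=np.array(p)*.64; print(nm,unproj("top",q,z).round(3), t[int(q[1]),int(q[0])])
for P in [(415,286),(418,346),(268,356),(268,297)]: print(unproj("top",np.array(P)*.64,.025).round(3))
E
```

```text
gold [[ 0.588 -0.183  0.025]] [253 219  16]
blue [[ 0.431 -0.362  0.02 ]] [ 59  76 214]
brown [[ 0.458 -0.19   0.025]] [182 100  51]
scraper [[ 0.592 -0.358  0.071]] [254 237 153]
mallet [[0.304 0.355 0.   ]] [95 74 43]
bottle [[0.615 0.426 0.   ]] [114  61  25]
glue [[ 0.707 -0.121  0.08 ]] [255 254 254]
tin [[ 0.323 -0.28   0.026]] [ 98 173 116]
bar [[0.517 0.193 0.27 ]] [251  45  35]
[[ 0.611 -0.012  0.025]]
[[ 0.464 -0.021  0.025]]
[[0.437 0.343 0.025]]
[[0.581 0.348 0.025]]
```

View pics/crop1.png

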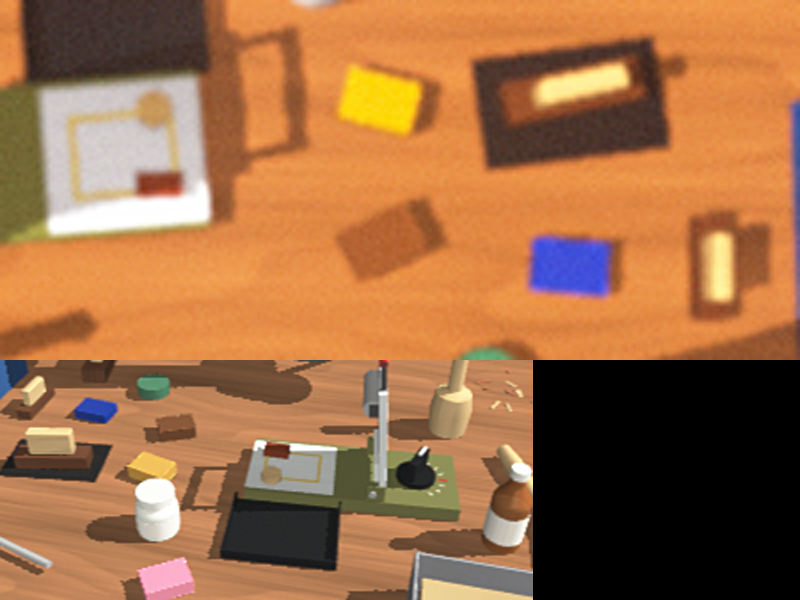

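Only gold and blue setting blocks are out. Gold is at (380,98) and blue at (570,265) in the crop. The pieces at (388,240), brown, and at full-image (438,200), pink, have the wrong colours, so no red block is out. The scraper on the mat has a foot about 0.7 of the mat's length (~130 mm), so it's the right one. There are two offcuts: a bar at (160,183) and a disc at (153,107). I'll move the wrist camera over the blocks.

Emit:
{"op": "step_arm", "data": {
  "increments": "0 0 -5 0 0 0; 0 0 -5 0 0 0; 2 -0.5 -4 0 0 0; 4.8 -1.3 0 0 0 0; 4.8 -1.3 0 0 0 0"
}}

```text
time: 0.7
tool_pos: [0.2726, -0.4573, 0.3234]
ee_rot: [3.138, -0.001, 0.314]
wrist_force: [0.1, -1.0, 0.1]
width: 0.0941
```

Emit:
{"op": "step_arm", "data": {
  "increments": "4.8 -1.3 0 0 0 0; 4.8 -1.3 0 0 0 0; 4.8 -1.3 0 0 0 0; 4.8 -1.3 0 0 0 0; 4.8 -1.3 0 0 0 0"
}}

```text
time: 1.2
tool_pos: [0.4811, -0.319, 0.3214]
ee_rot: [3.141, 0.0, 0.317]
wrist_force: [-1.1, -1.1, -0.2]
width: 0.0939
```

Emit:
{"op": "step_arm", "data": {
  "increments": "0 0 0 0 0 -0.145; 0 0 0 0 0 -0.145; 0 0 0 0 0 -0.145; 0 0 0 0 0 -0.145; 0 0 0 0 0 -0.145"
}}

```text
time: 1.7
tool_pos: [0.4798, -0.3203, 0.3211]
ee_rot: [-3.141, -0.0, 1.048]
wrist_force: [0.4, -0.0, -0.1]
width: 0.094
```

Emit:
{"op": "step_arm", "data": {
  "increments": "0 0 0 0 0 -0.145; 0 0 0 0 0 -0.145; 0 0 0 0 0 -0.145; 0 0 0 0 0 -0.145; 0 0 0 0 0 0"
}}

```text
time: 2.2
tool_pos: [0.4797, -0.3205, 0.3211]
ee_rot: [-3.141, -0.0, 1.622]
wrist_force: [-0.6, -0.1, -0.1]
width: 0.0937
```

```bash
python3 - <<'E'
from h import *
o=get_obs();im=snapshot("wrist");np.save("w1.npy",im)
print(o["tool_pos"],o["ee_rot"],o["time"],o["joint_positions"].round(2))
cv2.imwrite("pics/w1.png",cv2.resize(im[:,:,::-1],(800,600),interpolation=cv2.INTER_CUBIC))
E
```

```text
[ 0.47966512 -0.32046461  0.32113835] [-3.14111768e+00 -3.74655583e-04  1.62152403e+00] 2.2 [-0.69  0.17  1.01 -0.    1.97 -0.74]
```

View pics/w1.png

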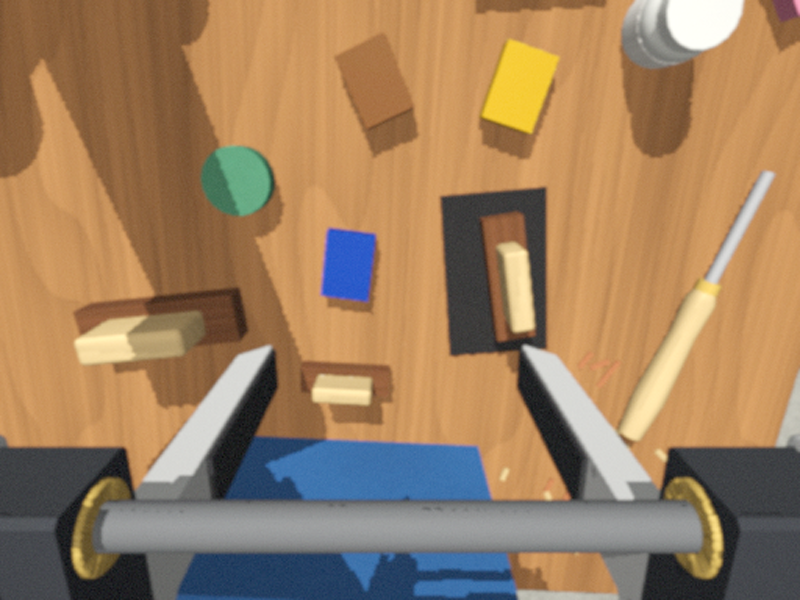

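```bash
python3 - <<'E'
from h import *
im=np.load("w1.npy");o=get_obs()
for P,z in [((498,247),.074),((524,243),.074),((510,332),.074),((535,329),.074),((482,217),.028),((522,213),.028),((497,341),.028),((533,337),.028),((442,197),.003),((545,188),.003),((546,342),.003),((453,354),.003)]:
    print(P,unproj("wrist",np.array(P)*.64,z,o).round(4)[0])
for nm,lo,hi,z in [("grip",(20,40,170),(32,150,255),.074),("blue",(110,100,60),(130,255,255),.02),("gold",(20,180,120),(32,255,255),.025)]:
    for r,a in blobs(im,lo,hi,150):
        q=unproj("wrist",cv2.boxPoints(r),z,o)[:,:2]; e=[q[1]-q[0],q[2]-q[1]]
        L=max(e,key=np.linalg.norm); print(nm,(np.array(r[0])/.64).round(),q.mean(0).round(4),[round(float(np.linalg.norm(x)),4) for x in e],"yaw_y",round(float(np.arctan2(-L[0],L[1])),3))
E
```

```text
(498, 247) [ 0.5728 -0.3228  0.074 ]
(524, 243) [ 0.5961 -0.318   0.074 ]
(510, 332) [ 0.5931 -0.405   0.074 ]
(535, 329) [ 0.6167 -0.4008  0.074 ]
(482, 217) [ 0.5637 -0.3024  0.028 ]
(522, 213) [ 0.6028 -0.2966  0.028 ]
(497, 341) [ 0.5924 -0.4332  0.028 ]
(533, 337) [ 0.6301 -0.4268  0.028 ]
(442, 197) [ 0.525  -0.2872  0.003 ]
(545, 188) [ 0.6296 -0.2731  0.003 ]
(546, 342) [ 0.6532 -0.4417  0.003 ]
(453, 354) [ 0.5503 -0.4611  0.003 ]
grip [707. 526.] [ 0.8346 -0.6222] [0.0234, 0.1345] yaw_y -2.768
grip [341. 389.] [ 0.4318 -0.4738] [0.0288, 0.0566] yaw_y -1.585
grip [127. 339.] [ 0.2238 -0.43  ] [0.1008, 0.0429] yaw_y -1.408
grip [669. 358.] [ 0.7502 -0.4291] [0.1747, 0.0304] yaw_y -0.27
grip [518. 286.] [ 0.5959 -0.36  ] [0.0238, 0.087] yaw_y -2.858
blue [347. 264.] [ 0.4305 -0.3594] [0.0718, 0.049] yaw_y -0.115
gold [519.  87.] [ 0.5866 -0.1816] [0.0709, 0.052] yaw_y -0.262
```

Picture w1 shows the scraper grip at (516,287), the mat at (497,270), blue at (348,264) and gold at (519,87). I'll grasp the scraper by its grip.

Emit:
{"op": "step_arm", "data": {
  "increments": "0 0 0 0 0 -0.085; 0 0 0 0 0 -0.085; -2.2 3.5 0 0 0 0; -2.2 3.5 0 0 0 0; -2.3 3.4 0 0 0 0"
}}

```text
time: 2.75
tool_pos: [0.5968, -0.3632, 0.3219]
ee_rot: [3.141, 0.001, 1.788]
wrist_force: [0.7, -1.3, 0.6]
width: 0.0941
```

Emit:
{"op": "step_arm", "data": {
  "increments": "0 0 5 0 0 0; 0 0 5 0 0 0; 0 0 5 0 0 0; 0 0 5 0 0 0; 0 0 3 0 0 0"
}}

```text
time: 3.25
tool_pos: [0.5937, -0.3615, 0.0854]
ee_rot: [-3.136, -0.006, 1.789]
wrist_force: [-0.0, 0.1, -0.0]
width: 0.0946
```

```bash
python3 - <<'E'
from h import *
o=get_obs();im=snapshot("wrist");np.save("w2.npy",im)
print(o["tool_pos"],o["ee_rot"])
cv2.imwrite("pics/w2.png",im[:,:,::-1])
E
```

```text
[ 0.59369483 -0.3614893   0.08536104] [-3.13628158 -0.00586317  1.78854975]
```

View pics/w2.png

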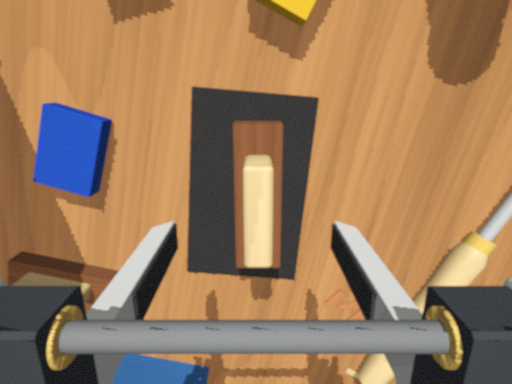

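The grip is centred between the fingers at (258,210) and lined up. I'll descend and close.

Emit:
{"op": "step_arm", "data": {
  "increments": "0 0.1 3 0 0 0; 0 0 1.8 0 0 0; 0 0 0 0 0 0"
}}

```text
time: 3.6
tool_pos: [0.5953, -0.3617, 0.0405]
ee_rot: [-3.138, -0.004, 1.79]
wrist_force: [0.0, 0.4, -0.8]
width: 0.0939
```

Emit:
{"op": "step_arm", "data": {
  "increments": "0 0 0 0 0 0; 0 0 0 0 0 0; 0 0 0 0 0 0; 0 0 0 0 0 0; 0 0 0 0 0 0",
  "claw": 1
}}

```text
time: 4.1
tool_pos: [0.5972, -0.3631, 0.0444]
ee_rot: [3.141, 0.001, 1.792]
wrist_force: [0.6, -0.2, -0.1]
width: 0.0575
```

Emit:
{"op": "step_arm", "data": {
  "increments": "0 0 0 0 0 0; 0 0 0 0 0 0; 0 0 -3 0 0 0; 0 0 -5 0 0 0; 0 0 0 0 0 0"
}}

```text
time: 4.6
tool_pos: [0.6004, -0.3654, 0.1332]
ee_rot: [3.131, 0.012, 1.792]
wrist_force: [0.8, -0.3, 2.1]
width: 0.0178
```

```bash
python3 - <<'E'
from h import *
import json
# refine table pose: view from top, edges of bright pad & base by nonlinear fit of silhouettes of olive+bright mask
t=snapshot("top");np.save("t2.npy",t)
hsv=cv2.cvtColor(t,cv2.COLOR_RGB2HSV)
for nm,lo,hi,z in [("olive",(24,90,40),(40,255,190),.025),("bright",(0,0,150),(180,60,255),.025),("red chip",(0,150,60),(8,255,190),.04),("tray",(0,0,0),(180,120,70),.018)]:
    for r,a in blobs(t,lo,hi,30):
        q=unproj("top",cv2.boxPoints(r),z)[:,:2]
        if .35<q.mean(0)[0]<.8 and -.1<q.mean(0)[1]<.4: print(nm,np.round(r[0],1),q.round(4).tolist())
E
```

```text
olive [198.2 207.5] [[0.5788, 0.3534], [0.596, 0.1495], [0.452, 0.1357], [0.4348, 0.3374]]
bright [206.4 200.5] [[0.5939, 0.2262], [0.5949, 0.2085], [0.4907, 0.2006], [0.4896, 0.2182]]
bright [245.6 203.5] [[0.595, 0.1484], [0.6103, -0.0073], [0.4694, -0.021], [0.4541, 0.133]]
bright [162.8 142. ] [[0.7692, 0.4986], [0.8265, 0.2961], [0.7707, 0.2798], [0.7138, 0.4815]]
tray [189.5 207.5] [[0.5442, 0.3084], [0.5446, 0.2506], [0.4869, 0.2491], [0.4865, 0.3066]]
tray [242.4 166.5] [[0.7329, 0.1685], [0.7485, 0.0002], [0.6203, -0.0115], [0.6048, 0.1551]]
```

The fingers close slowly, so I lifted before they held the grip. I'll reopen and check the scraper.

Emit:
{"op": "step_arm", "data": {
  "increments": "0 0 0 0 0 0; 0 0 0 0 0 0; 0 0 0 0 0 0; 0 0 0 0 0 0; 0 0 0 0 0 0",
  "claw": -0.2
}}

```text
time: 5.15
tool_pos: [0.5966, -0.3626, 0.1225]
ee_rot: [-3.141, -0.001, 1.792]
wrist_force: [0.5, -0.1, -0.3]
width: 0.05
```

```bash
python3 - <<'E'
from h import *
o=get_obs();im=snapshot("wrist");print(o["tool_pos"],o["ee_rot"],o["width"])
cv2.imwrite("pics/w3.png",im[:,:,::-1])
E
```

```text
[ 0.59655488 -0.36264225  0.12251782] [-3.14057508e+00 -1.10066786e-03  1.79179270e+00] 0.05002641509170842
```

View pics/w3.png

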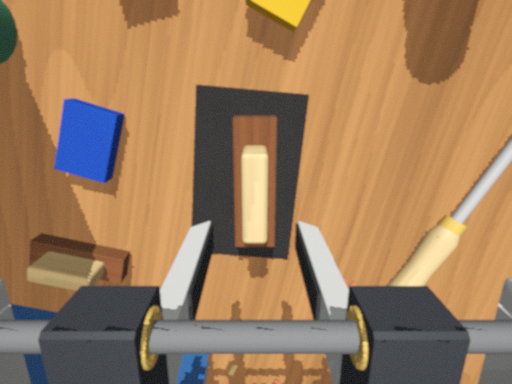

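The scraper wasn't disturbed; its grip is at (255,195). I'll grasp again and wait for the fingers to close.

Emit:
{"op": "step_arm", "data": {
  "increments": "0 0 4 0 0 0; 0 0 3 0 0 0; 0 0 1.6 0 0 0; 0 0 0 0 0 0"
}}

```text
time: 5.6
tool_pos: [0.5949, -0.3615, 0.0337]
ee_rot: [-3.137, -0.005, 1.792]
wrist_force: [0.3, 0.8, -0.3]
width: 0.0565
```

Emit:
{"op": "step_arm", "data": {
  "increments": "0 0 0 0 0 0; 0 0 0 0 0 0; 0 0 0 0 0 0; 0 0 0 0 0 0; 0 0 0 0 0 0",
  "claw": 1
}}

```text
time: 6.1
tool_pos: [0.5972, -0.3633, 0.0386]
ee_rot: [3.141, 0.001, 1.792]
wrist_force: [0.1, 0.3, 2.0]
width: 0.0214
```

Emit:
{"op": "step_arm", "data": {
  "increments": "0 0 0 0 0 0; 0 0 0 0 0 0"
}}

```text
time: 6.3
tool_pos: [0.5972, -0.3633, 0.0386]
ee_rot: [3.141, 0.001, 1.792]
wrist_force: [-1.7, 0.6, 3.4]
width: 0.0218
```

Held, with a width of 21.8 mm and the TCP 36 mm above the scraper's underside. I'll lift and get the offcut positions in the table's frame.

Emit:
{"op": "step_arm", "data": {
  "increments": "0 0 -3 0 0 0; 0 0 -3 0 0 0; 0 0 -3 0 0 0; 0 0 0 0 0 0.128; 0 0 0 0 0 0"
}}

```text
time: 6.8
tool_pos: [0.5969, -0.3629, 0.1275]
ee_rot: [3.141, 0.0, 1.664]
wrist_force: [0.4, 0.8, -3.6]
width: 0.0213
```

```bash
cat >> h.py <<'E'
B=np.array([.533,.061]);BY=.093
def loc(p):
    c,s=np.cos(BY),np.sin(BY);return (np.atleast_2d(p)[:,:2]-B)@np.array([[c,-s],[s,c]])
def wor(l):
    c,s=np.cos(BY),np.sin(BY);return np.array([[c,-s],[s,c]])@np.array(l)+B
def go(p,yaw):
    "tool-frame move (cm): after rotating about tool z by a, shift"
    o=get_obs();y=o["ee_rot"][2];d=np.array(p)-o["tool_pos"]
    x=np.array([np.cos(yaw),np.sin(yaw)]);t=np.array([np.sin(yaw),-np.cos(yaw)])
    print("turn",round(y-yaw,3),"shift",(100*np.array([d[:2]@x,d[:2]@t,-d[2]])).round(2),"from",o["tool_pos"].round(4),o["ee_rot"].round(3),"w",round(o["width"],4),"t",o["time"])
E
python3 - <<'E'
from h import *
print("chips",loc(unproj("top",[(255,210.75),(253.3,191.8)],.04)).round(3))
x,y=wor([-.115,0]); go([x,y,.125],1.664)
x,y=wor([.09,0]);print(x,y)
E
```

```text
chips [[-0.033 -0.031]
 [ 0.039 -0.031]]
turn -0.0 shift [ 42.8  -13.92   0.25] from [ 0.5969 -0.3629  0.1275] [3.141 0.    1.664] w 0.0213 t 6.8
0.6226110754386425 0.06935793986158843
```

Emit:
{"op": "step_arm", "data": {
  "increments": "4.5 -1.4 0 0 0 0; 4.5 -1.4 0 0 0 0; 4.5 -1.4 0 0 0 0; 4.5 -1.4 0 0 0 0; 4.5 -1.4 0 0 0 0"
}}

```text
time: 7.3
tool_pos: [0.5039, -0.1431, 0.1248]
ee_rot: [-3.137, -0.003, 1.666]
wrist_force: [0.1, 0.3, -3.3]
width: 0.0218
```

Emit:
{"op": "step_arm", "data": {
  "increments": "4.5 -1.4 0 0 0 0; 4.5 -1.4 0 0 0 0; 4.5 -1.4 0 0 0 0; 4.5 -1.4 0 0 0 0; 0 0 0 0 0 0"
}}

```text
time: 7.8
tool_pos: [0.43, 0.0336, 0.1254]
ee_rot: [-3.137, -0.004, 1.674]
wrist_force: [0.3, -0.8, -3.1]
width: 0.0221
```

```bash
python3 - <<'E'
from h import *
o=get_obs();x,y=wor([-.105,-.02]); go([x,y,.064],1.664)
im=snapshot("wrist");np.save("w4.npy",im);np.save("o4.npy",o,allow_pickle=True)
cv2.imwrite("pics/w4.png",cv2.resize(im[:,:,::-1],(800,600),interpolation=cv2.INTER_CUBIC))
E
```

```text
turn 0.01 shift [-0.23  0.01  6.14] from [0.43   0.0336 0.1254] [-3.137 -0.004  1.674] w 0.0221 t 7.8
```

View pics/w4.png

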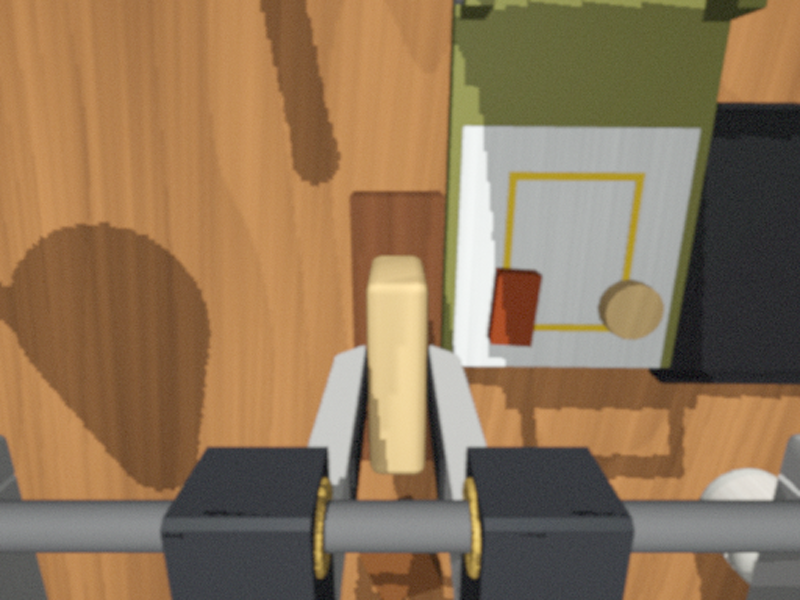

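```bash
python3 - <<'E'
from h import *
o=np.load("o4.npy",allow_pickle=True).item()
for P in [(512,176),(641,176),(533,327),(600,327),(508,262),(630,262),(668,367),(447,367),(700,128),(463,127)]:
    print(P,1000*loc(unproj("wrist",np.array(P)*.64,.025,o)).round(4)[0])
print(get_obs()["tool_pos"],get_obs()["ee_rot"])
E
```

```text
(512, 176) [-37.5  48.9]
(641, 176) [38.7 49.6]
(533, 327) [-16.9 -46. ]
(600, 327) [ 26.3 -45.5]
(508, 262) [-36.1  -3.2]
(630, 262) [39.5 -2.4]
(668, 367) [ 74.6 -73.2]
(447, 367) [-71.3 -74.8]
(700, 128) [68.6 76.9]
(463, 127) [-67.8  76.2]
[0.43148613 0.03097548 0.12560025] [-3.13821183e+00 -7.06122638e-04  1.67133138e+00]
```

The outline is centred at about (575,252), with the bar offcut at (515,307) and the disc at (631,308). The table estimate is good to about 2 mm. I'll descend behind the bar offcut and sweep.

Emit:
{"op": "step_arm", "data": {
  "increments": "0 0 3 0 0 0; 0 0 2 0 0 0; 0 0 1 0 0 0; 0 0 0 0 0 0"
}}

```text
time: 8.25
tool_pos: [0.432, 0.028, 0.0649]
ee_rot: [-3.136, -0.0, 1.664]
wrist_force: [-0.3, -0.5, -2.3]
width: 0.0213
```

```bash
sed -i 's/^B=.*/B=np.array([.534,.0625]);BY=.097/' h.py; python3 - <<'E'
from h import *
x,y=wor([-.105,-.02]); go([x,y,.064],1.667)
E
```

```text
turn -0.003 shift [ 0.45 -0.01  0.09] from [0.432  0.028  0.0649] [-3.136 -0.     1.664] w 0.0213 t 8.25
```

Emit:
{"op": "step_arm", "data": {
  "increments": "0 1.5 0 0 0 0; 0 1.5 0 0 0 0; 0 1.5 0 0 0 0; 0 1.5 0 0 0 0; 0 1.5 0 0 0 0"
}}

```text
time: 8.75
tool_pos: [0.51, 0.035, 0.0685]
ee_rot: [3.14, 0.0, 1.664]
wrist_force: [-0.9, 0.2, -3.1]
width: 0.0215
```

Emit:
{"op": "step_arm", "data": {
  "increments": "0 1.5 0 0 0 0; 0 1.5 0 0 0 0; 0 1.5 0 0 0 0; 0 1.5 0 0 0 0; 0 1.5 0 0 0 0"
}}

```text
time: 9.25
tool_pos: [0.5847, 0.0419, 0.0683]
ee_rot: [3.14, 0.0, 1.664]
wrist_force: [0.0, -0.1, -2.2]
width: 0.0215
```

Emit:
{"op": "step_arm", "data": {
  "increments": "0 1.5 0 0 0 0; 0 1.5 0 0 0 0; 0 1 0 0 0 0; 0 0 0 0 0 0; 0 0 0 0 0 0"
}}

```text
time: 9.75
tool_pos: [0.6229, 0.046, 0.0675]
ee_rot: [-3.141, 0.0, 1.664]
wrist_force: [0.1, 0.2, -2.8]
width: 0.022
```

```bash
python3 - <<'E'
from h import *
x,y=wor([.085,-.02]); go([x,y,.064],1.667);print(loc(get_obs()["tool_pos"]))
im=snapshot("wrist");cv2.imwrite("pics/w5.png",im[:,:,::-1])
E
```

```text
turn -0.003 shift [ 0.5  -0.18  0.35] from [0.6229 0.046  0.0675] [-3.141  0.     1.664] w 0.022 t 9.75
[[ 0.0868402  -0.02504572]]
```

View pics/w5.png

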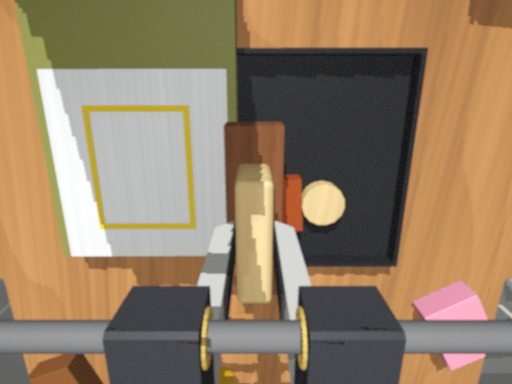

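Both offcuts are in the tray: bar at (292,202), disc at (322,203). I'll lift and carry the scraper back to its mat.

Emit:
{"op": "step_arm", "data": {
  "increments": "0 -0.3 -3 0 0 0; 0 0 -3 0 0 0; 0 0 -1 0 0 -0.046; 0 0 0 0 0 0"
}}

```text
time: 10.2
tool_pos: [0.621, 0.046, 0.1409]
ee_rot: [3.136, 0.001, 1.71]
wrist_force: [0.8, -0.2, -2.7]
width: 0.0217
```

```bash
python3 - <<'E'
from h import *
go([.591,-.365,.0386],1.71)
im=snapshot("wrist");np.save("w6.npy",im)
s=snapshot("scene");t=snapshot("top")
a=cv2.resize(s[180:290,200:400],(800,440),interpolation=cv2.INTER_CUBIC)
cv2.imwrite("pics/w6.png",a[:,:,::-1])
E
```

```text
turn -0.0 shift [-40.28  -8.68  10.23] from [0.621  0.046  0.1409] [3.136e+00 1.000e-03 1.710e+00] w 0.0217 t 10.2
```

View pics/w6.png

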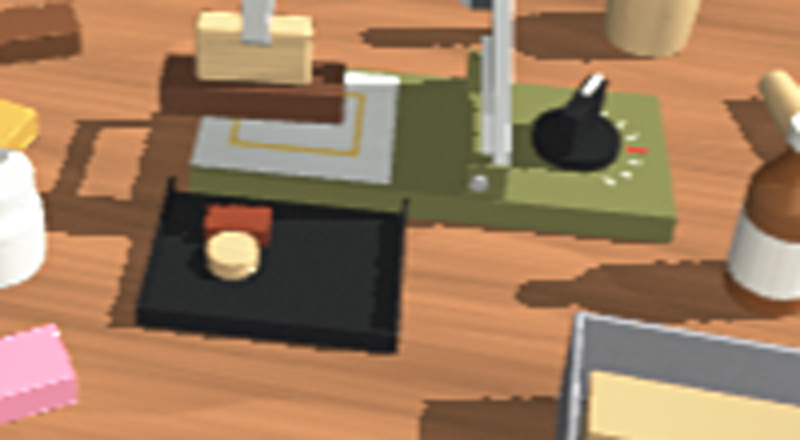

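Both offcuts lie in the tray at (238,222) and (232,255), and the scraper is held upright. Carrying it back.

Emit:
{"op": "step_arm", "data": {
  "increments": "-4.5 -1 0 0 0 0; -4.5 -1 0 0 0 0; -4.5 -1 0 0 0 0; -4.5 -1 0 0 0 0; -4.5 -1 0 0 0 0"
}}

```text
time: 10.85
tool_pos: [0.6002, -0.185, 0.1354]
ee_rot: [-3.139, -0.002, 1.709]
wrist_force: [1.7, 0.2, -4.0]
width: 0.0217
```

Emit:
{"op": "step_arm", "data": {
  "increments": "-4.5 -1 0 0 0 0; -4.5 -1 0 0 0 0; -4.5 -1 0 0 0 0; -4.3 -0.7 0 0 0 0; 0 0 0 0 0 0"
}}

```text
time: 11.35
tool_pos: [0.5868, -0.3711, 0.1339]
ee_rot: [-3.137, 0.0, 1.702]
wrist_force: [0.4, 0.2, -3.1]
width: 0.0212
```

Emit:
{"op": "step_arm", "data": {
  "increments": "0 0 4 0 0 0; 0 0 3 0 0 0; 0 0 1.5 0 0 0; 0 0 0 0 0 0"
}}

```text
time: 11.75
tool_pos: [0.5872, -0.3628, 0.0474]
ee_rot: [-3.135, -0.007, 1.71]
wrist_force: [0.0, -0.7, -4.0]
width: 0.0219
```

```bash
python3 - <<'E'
from h import *
go([.591,-.365,.0386],1.71); print(get_obs()["wrist_force"])
E
```

```text
turn -0.0 shift [-0.28  0.35  0.88] from [ 0.5872 -0.3628  0.0474] [-3.135 -0.007  1.71 ] w 0.0219 t 11.75
[ 0.02294686 -0.71988196 -3.99503056]
```

Emit:
{"op": "step_arm", "data": {
  "increments": "0 0 0.6 0 0 0; 0 0 0 0 0 0; 0 0 0 0 0 0; 0 0 0 0 0 0"
}}

```text
time: 12.15
tool_pos: [0.5905, -0.3656, 0.0483]
ee_rot: [3.14, 0.002, 1.71]
wrist_force: [-0.5, 0.2, -3.8]
width: 0.0216
```

Emit:
{"op": "step_arm", "data": {
  "increments": "0 0 0.6 0 0 0; 0 0 0.3 0 0 0; 0 0 0 0 0 0; 0 0 0 0 0 0"
}}

```text
time: 12.55
tool_pos: [0.59, -0.3651, 0.0389]
ee_rot: [3.14, 0.001, 1.71]
wrist_force: [-1.7, 1.8, 4.2]
width: 0.0215
```

Touching down (+4 N). I'll release, rise, and head over gold.

Emit:
{"op": "step_arm", "data": {
  "increments": "0 0 0 0 0 0; 0 0 0 0 0 0; 0 0 0 0 0 0; 0 0 0 0 0 0; 0 0 0 0 0 0",
  "claw": -1
}}

```text
time: 13.05
tool_pos: [0.5896, -0.3652, 0.0372]
ee_rot: [-3.141, -0.0, 1.71]
wrist_force: [0.1, -0.1, -0.1]
width: 0.0582
```

Emit:
{"op": "step_arm", "data": {
  "increments": "0 0 -4 0 0 0; 0 0 -5 0 0 0; 0 0 -5 0 0 0; 0 0 -5 0 0 0; 0 0 -5 0 0 0"
}}

```text
time: 13.55
tool_pos: [0.5894, -0.3649, 0.2797]
ee_rot: [3.141, 0.0, 1.71]
wrist_force: [1.6, -0.2, 0.7]
width: 0.0936
```

Emit:
{"op": "step_arm", "data": {
  "increments": "4.5 0 0 0 0 0; 4.5 0.4 0 0 0 0; 4.5 0.4 0 0 0 0.14; 0 0 0 0 0 0.14; 0 0 0 0 0 0.12"
}}

```text
time: 14.05
tool_pos: [0.579, -0.2286, 0.2783]
ee_rot: [3.14, 0.0, 1.307]
wrist_force: [0.5, -0.2, -0.1]
width: 0.094
```

```bash
cat >> h.py <<'E'
def blk(im,o,lo,hi,z,w="wrist"):
    for r,a in blobs(im,lo,hi,150):
        q=unproj(w,cv2.boxPoints(r),z,o)[:,:2]; e=[q[1]-q[0],q[2]-q[1]]
        L=max(e,key=np.linalg.norm); print((np.array(r[0])).round(),q.mean(0).round(4),[round(float(np.linalg.norm(x)),4) for x in e],"yaw_y",round(float((np.arctan2(-L[0],L[1])+np.pi/2)%np.pi-np.pi/2),3))
GOLD=((20,180,120),(32,255,255),.025);BLUE=((110,150,60),(130,255,255),.02)
E
python3 - <<'E'
from h import *
o=get_obs();im=snapshot("wrist");blk(im,o,*GOLD);print();blk(im,o,*BLUE)
go([.5866,-.1816,.03],1.309)
cv2.imwrite("pics/w7.png",im[:,:,::-1])
E
```

```text
[250. 118.] [ 0.587  -0.1803] [0.0698, 0.0492] yaw_y -0.284

[186. 252.] [ 0.4324 -0.3576] [0.0519, 0.0735] yaw_y -0.131
turn -0.006 shift [ 4.8  -0.5  24.79] from [ 0.579  -0.2293  0.2779] [3.141 0.    1.303] w 0.0944 t 14.1
```

View pics/w7.png

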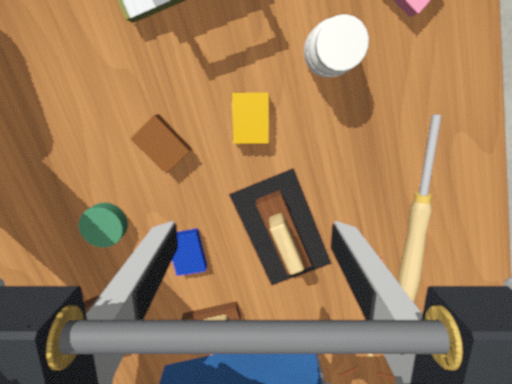

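Gold at (250,118) is aligned with the fingers, and the scraper stands on its mat at (283,233).

Emit:
{"op": "step_arm", "data": {
  "increments": "2.5 -0.3 5 0 0 0.015; 2.4 -0.3 4.5 0 0 0; 0 0 5 0 0 0; 0 0 5 0 0 0; 0 0 0 0 0 0"
}}

```text
time: 14.6
tool_pos: [0.5783, -0.1816, 0.0779]
ee_rot: [-3.12, -0.002, 1.297]
wrist_force: [-0.9, 0.0, -1.8]
width: 0.094
```

```bash
python3 - <<'E'
from h import *
o=get_obs();im=snapshot("wrist");blk(im,o,*GOLD)
go([.587,-.1803,.008],1.29)
E
```

```text
[264. 189.] [ 0.5873 -0.1788] [0.049, 0.0733] yaw_y -0.238
turn 0.006 shift [0.43 0.4  7.57] from [ 0.582  -0.1833  0.0837] [-3.130e+00 -1.000e-03  1.296e+00] w 0.0941 t 14.65
```

Emit:
{"op": "step_arm", "data": {
  "increments": "0.2 0.2 3.5 0 0 0; 0 0 2.5 0 0 0; 0 0 0 0 0 0; 0 0 0 0 0 0"
}}

```text
time: 15.05
tool_pos: [0.5905, -0.1846, 0.0325]
ee_rot: [3.136, 0.001, 1.295]
wrist_force: [-0.7, 0.2, -0.1]
width: 0.094
```

```bash
python3 - <<'E'
from h import *
go([.587,-.1798,.008],1.29)
E
```

```text
turn 0.005 shift [ 0.36 -0.46  2.45] from [ 0.5905 -0.1846  0.0325] [3.136e+00 1.000e-03 1.295e+00] w 0.094 t 15.05
```

Emit:
{"op": "step_arm", "data": {
  "increments": "0.3 -0.3 1.2 0 0 0; 0 0 1.1 0 0 0; 0 0 0 0 0 0; 0 0 0 0 0 0; 0 0 0 0 0 0"
}}

```text
time: 15.55
tool_pos: [0.5863, -0.1797, 0.0061]
ee_rot: [3.141, 0.0, 1.295]
wrist_force: [-0.2, 0.5, 0.0]
width: 0.0939
```

Emit:
{"op": "step_arm", "data": {
  "increments": "0 0 0 0 0 0; 0 0 0 0 0 0; 0 0 0 0 0 0; 0 0 0 0 0 0; 0 0 0 0 0 0",
  "claw": 1
}}

```text
time: 16.05
tool_pos: [0.586, -0.1796, 0.0058]
ee_rot: [3.141, 0.0, 1.295]
wrist_force: [0.7, 0.5, 0.6]
width: 0.0578
```

Emit:
{"op": "step_arm", "data": {
  "increments": "0 0 0 0 0 0; 0 0 0 0 0 0; 0 0 0 0 0 0"
}}

```text
time: 16.35
tool_pos: [0.586, -0.1796, 0.0058]
ee_rot: [3.142, 0.0, 1.295]
wrist_force: [0.2, -0.5, 0.7]
width: 0.0335
```

Width 33 mm means the fingers are not on the 50 mm side. I'll look.

```bash
python3 - <<'E'
from h import *
o=get_obs();im=snapshot("wrist");blk(im,o,*GOLD);print(o["width"])
s=snapshot("top");blk(s,None,*GOLD,w="top")
cv2.imwrite("pics/w8.png",np.hstack([im,cv2.resize(s[150:260,240:400],(512,384))])[:,:,::-1][:, :]) if 0 else cv2.imwrite("pics/w8.png",im[:,:,::-1])
E
```

```text
[254. 226.] [ 0.5871 -0.1778] [0.0491, 0.0752] yaw_y -0.239
0.033463479824263946
```

View pics/w8.png

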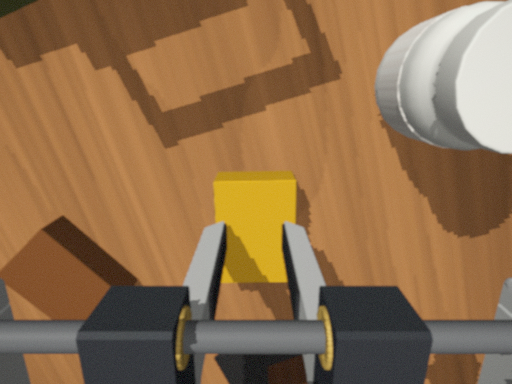

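Picture w8 shows the finger ends at (222,225) and (286,225), over the block's top. Their pixel spacing against the reported opening puts the real tips about 30 mm short of the reported TCP. That would explain why the fingers closed above the block. I'll open and go lower in small steps, watching the force.

Emit:
{"op": "step_arm", "data": {
  "increments": "0 0 0 0 0 0; 0 0 0 0 0 0; 0 0 0 0 0 0; 0 0 0 0 0 0; 0 0 0 0 0 0",
  "claw": -0.8
}}

```text
time: 16.95
tool_pos: [0.586, -0.1796, 0.0058]
ee_rot: [3.142, 0.0, 1.295]
wrist_force: [-0.3, -0.5, -0.8]
width: 0.062
```

Emit:
{"op": "step_arm", "data": {
  "increments": "0 0 0 0 0 0; 0 0 0 0 0 0; 0 0 0.2 0 0 0; 0 0 0.2 0 0 0; 0 0 0 0 0 0"
}}

```text
time: 17.45
tool_pos: [0.5856, -0.1795, 0.0012]
ee_rot: [-3.141, -0.0, 1.295]
wrist_force: [-0.3, 0.1, -0.8]
width: 0.0845
```

Emit:
{"op": "step_arm", "data": {
  "increments": "0 0 0.2 0 0 0; 0 0 0 0 0 0; 0 0 0.2 0 0 0; 0 0 0 0 0 0"
}}

```text
time: 17.85
tool_pos: [0.5858, -0.1795, -0.0025]
ee_rot: [-3.141, 0.0, 1.295]
wrist_force: [0.9, 0.5, 0.6]
width: 0.0843
```

Emit:
{"op": "step_arm", "data": {
  "increments": "0 0 0.3 0 0 0; 0 0 0.3 0 0 0; 0 0 0 0 0 0"
}}

```text
time: 18.15
tool_pos: [0.5855, -0.1794, -0.009]
ee_rot: [-3.14, -0.0, 1.295]
wrist_force: [-0.2, -0.2, -0.9]
width: 0.0842
```

Emit:
{"op": "step_arm", "data": {
  "increments": "0 0 0.3 0 0 0; 0 0 0.3 0 0 0; 0 0 0.2 0 0 0; 0 0 0 0 0 0"
}}

```text
time: 18.55
tool_pos: [0.5856, -0.1794, -0.0168]
ee_rot: [-3.141, -0.0, 1.295]
wrist_force: [-0.6, -0.3, -0.1]
width: 0.0847
```

```bash
python3 - <<'E'
from h import *
o=get_obs();print(o["tool_pos"],o["wrist_force"])
K=calibration("scene")
s=snapshot("scene");p=proj("scene",[o["tool_pos"],o["tool_pos"]+[0,0,.03]]);print(p)
u,v=p[0].astype(int)
c=s[v-70:v+30,u-60:u+60].copy()
w=snapshot("wrist")[150:384,120:400]
a=cv2.resize(c,(480,400),interpolation=cv2.INTER_CUBIC);
cv2.imwrite("pics/c9.png",np.hstack([a,cv2.resize(w,(320,400))])[:,:,::-1])
E
```

```text
[ 0.58564691 -0.17944106 -0.01680425] [-0.59672777 -0.31271571 -0.06769212]
[[196.90175849 218.26107419]
 [196.11790682 210.92821025]]
```

View pics/c9.png

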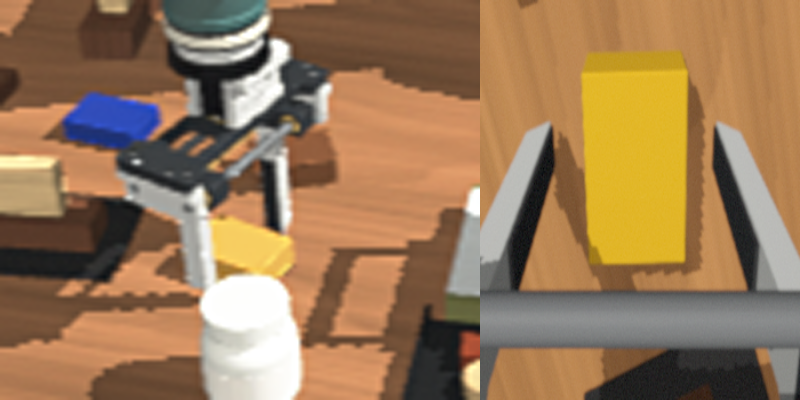

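The fingers now straddle the gold block near the bench, so reported TCP z ≈ −0.017 is a good grip height. Closing.

Emit:
{"op": "step_arm", "data": {
  "increments": "0 0 0 0 0 0; 0 0 0 0 0 0; 0 0 0 0 0 0; 0 0 0 0 0 0; 0 0 0 0 0 0",
  "claw": 1
}}

```text
time: 19.15
tool_pos: [0.5862, -0.1797, -0.0161]
ee_rot: [3.141, 0.0, 1.295]
wrist_force: [-0.2, -0.8, -0.1]
width: 0.0498
```

Emit:
{"op": "step_arm", "data": {
  "increments": "0 0 0 0 0 0; 0 0 0 0 0 0; 0 0 0 0 0 0"
}}

```text
time: 19.45
tool_pos: [0.5862, -0.1797, -0.0162]
ee_rot: [3.141, 0.0, 1.295]
wrist_force: [0.7, 0.3, 0.1]
width: 0.0496
```

Emit:
{"op": "step_arm", "data": {
  "increments": "0 0 -2 0 0 0; 0 0 -4 0 0 0; 0 0 -4 0 0 0; 0 0 0 0 0 0; 0 0 0 0 0 0"
}}

```text
time: 19.95
tool_pos: [0.5861, -0.1796, 0.084]
ee_rot: [3.141, 0.0, 1.295]
wrist_force: [0.3, -0.3, -3.2]
width: 0.0495
```

```bash
python3 - <<'E'
from h import *
o=get_obs();im=snapshot("wrist");blk(im,o,GOLD[0],GOLD[1],o["tool_pos"][2]+.0168+.025)
x,y=wor([0,0]);print(x,y); go([x,y,.09],np.pi/2+BY)
E
```

```text
[253. 242.] [ 0.5865 -0.177 ] [0.0481, 0.0754] yaw_y -0.236
0.534 0.0625
turn -0.373 shift [24.54 -2.72 -0.81] from [ 0.5848 -0.1791  0.0819] [-3.138 -0.     1.295] w 0.05 t 20.0
```

Gold is held (49.6 mm). Carrying it to the outline.

Emit:
{"op": "step_arm", "data": {
  "increments": "0 0 0 0 0 -0.125; 0 0 0 0 0 -0.125; 0 0 0 0 0 -0.123; 4 -0.4 0 0 0 0; 4.5 -0.5 0 0 0 0"
}}

```text
time: 20.5
tool_pos: [0.5665, -0.0956, 0.0796]
ee_rot: [-3.135, -0.002, 1.665]
wrist_force: [0.5, 1.1, -2.1]
width: 0.0499
```

Emit:
{"op": "step_arm", "data": {
  "increments": "4.5 -0.5 0 0 0 0; 4.5 -0.5 0 0 0 0; 4.5 -0.5 0 0 0 0; 2.5 -0.3 0 0 0 0; 0 0 0 0 0 0"
}}

```text
time: 21.0
tool_pos: [0.5322, 0.065, 0.0803]
ee_rot: [-3.135, -0.002, 1.673]
wrist_force: [-0.2, -0.5, -2.1]
width: 0.0498
```

Emit:
{"op": "step_arm", "data": {
  "increments": "0 0 0 0 0 0; 0 0 0 0 0 0"
}}

```text
time: 21.2
tool_pos: [0.5347, 0.0606, 0.0821]
ee_rot: [-3.139, 0.001, 1.667]
wrist_force: [-0.2, 0.0, -2.9]
width: 0.0502
```

```bash
python3 - <<'E'
from h import *
o=get_obs();x,y=wor([0,0]);go([x,y,.0095],np.pi/2+BY)
im=snapshot("wrist");np.save("o10.npy",o,allow_pickle=True)
cv2.imwrite("pics/w10.png",cv2.resize(im[0:300,100:500][:,:,::-1],(800,600),interpolation=cv2.INTER_CUBIC))
E
```

```text
turn -0.001 shift [ 0.2  -0.05  7.26] from [0.5347 0.0606 0.0821] [-3.139e+00  1.000e-03  1.667e+00] w 0.0502 t 21.2
```

View pics/w10.png

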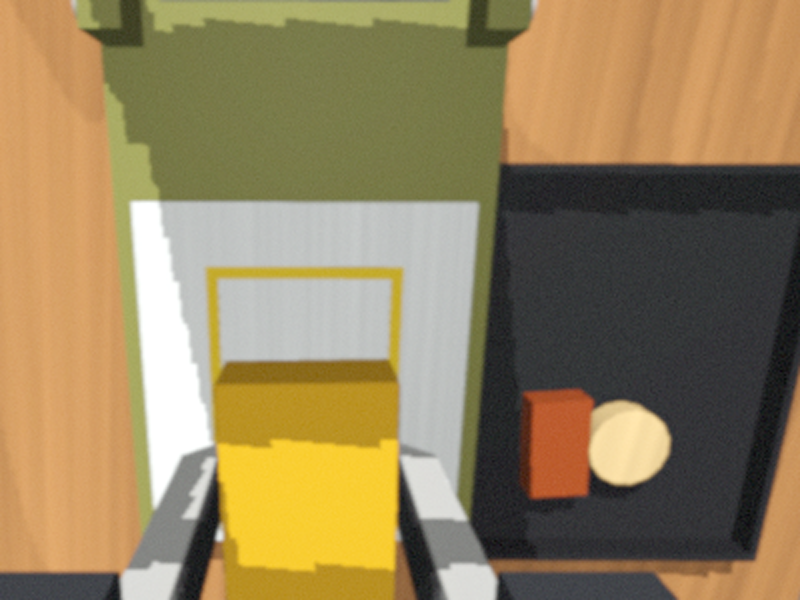

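```bash
python3 - <<'E'
from h import *
o=np.load("o10.npy",allow_pickle=True).item();zt=o["tool_pos"][2]+.0162
for nm,P,z in [("outTL",(207,268),.025),("outTR",(402,268),.025),("whiteL",(131,202),.025),("whiteR",(479,202),.025),("blkL",(216,383),zt+.025),("blkR",(398,383),zt+.025),("blkLb",(222,362),zt),("blkRb",(393,360),zt)]:
    print(nm,1000*loc(unproj("wrist",np.array(P)/2+[100,0],z,o))[0].round(4))
print("tcp",loc(o["tool_pos"]))
E
```

```text
outTL [-40.   49.6]
outTR [38.8 49.5]
whiteL [-68.6  75.4]
whiteR [68.  75.2]
blkL [-23.4  31.8]
blkR [24.9 31.7]
blkLb [-25.1  30.6]
blkRb [26.7 31.2]
tcp [[ 0.00050609 -0.0019668 ]]
```

Gold is square to the outline and centred in x; it needs +4 mm in y. Lowering.

Emit:
{"op": "step_arm", "data": {
  "increments": "0.4 0 3 0 0 0; 0 0 2.5 0 0 0; 0 0 0.8 0 0 0; 0 0 0 0 0 0; 0 0 0 0 0 0"
}}

```text
time: 21.75
tool_pos: [0.536, 0.065, 0.0217]
ee_rot: [3.14, 0.0, 1.667]
wrist_force: [-0.8, 1.0, -2.4]
width: 0.05
```

Emit:
{"op": "step_arm", "data": {
  "increments": "0 0 0 0 0 0; 0 0 0 0 0 0"
}}

```text
time: 21.95
tool_pos: [0.5362, 0.0655, 0.0223]
ee_rot: [3.139, 0.0, 1.668]
wrist_force: [0.1, -0.2, -2.0]
width: 0.0497
```

```bash
python3 - <<'E'
from h import *
x,y=wor([0,.002]);go([x,y,.009],np.pi/2+BY);print(loc(get_obs()["tool_pos"]),get_obs()["wrist_force"])
E
```

```text
turn -0.0 shift [-0.08 -0.25  1.33] from [0.5362 0.0655 0.0223] [3.139 0.    1.668] w 0.0497 t 21.95
[[0.00250754 0.00279087]] [ 0.14595746 -0.21560919 -2.04262232]
```

Emit:
{"op": "step_arm", "data": {
  "increments": "0 -0.2 0.6 0 0 0; 0 0 0.5 0 0 0; 0 0 0.2 0 0 0; 0 0 0 0 0 0; 0 0 0 0 0 0"
}}

```text
time: 22.45
tool_pos: [0.5328, 0.0655, 0.0087]
ee_rot: [-3.141, 0.0, 1.668]
wrist_force: [-4.1, -0.7, 6.1]
width: 0.0497
```

Contact at 6 N. Releasing and going to blue.

Emit:
{"op": "step_arm", "data": {
  "increments": "0 0 0 0 0 0; 0 0 0 0 0 0; 0 0 0 0 0 0; 0 0 0 0 0 0; 0 0 0 0 0 0",
  "claw": -0.8
}}

```text
time: 22.95
tool_pos: [0.5331, 0.0654, 0.0076]
ee_rot: [-3.142, 0.0, 1.668]
wrist_force: [-0.3, -0.8, -1.2]
width: 0.0839
```

Emit:
{"op": "step_arm", "data": {
  "increments": "0 0 -3 0 0 0; 0 0 -5 0 0 0; 0 0 -5 0 0 0; 0 0 -5 0 0 0; 0 0 -5 0 0 0"
}}

```text
time: 23.45
tool_pos: [0.5328, 0.0654, 0.2398]
ee_rot: [3.141, 0.0, 1.668]
wrist_force: [1.2, 1.0, -0.8]
width: 0.0846
```

Emit:
{"op": "step_arm", "data": {
  "increments": "-4.8 -0.8 0 0 0 0.1; -4.8 -0.8 0 0 0 0.1; 0 0 0 0 0 0; 0 0 0 0 0 0"
}}

```text
time: 23.85
tool_pos: [0.5215, -0.0318, 0.2376]
ee_rot: [-3.141, -0.001, 1.466]
wrist_force: [0.6, -0.2, -0.5]
width: 0.0844
```

```bash
python3 - <<'E'
from h import *
o=get_obs();im=snapshot("wrist");print("gold");blk(im,o,GOLD[0],GOLD[1],.05);print("blue");blk(im,o,*BLUE)
t=snapshot("top");blk(t,None,GOLD[0],GOLD[1],.05,w="top");
for r,a in blobs(t,BLUE[0],BLUE[1],100):
    q=unproj("top",r[0],.02);print(r[0],q,a)
go([.4318,-.3585,.15],1.45);print(wor([0,0]))
E
```

```text
gold
[255.  79.] [0.5336 0.0648] [0.0453, 0.0662] yaw_y 0.135
blue
[220. 364.] [ 0.4299 -0.3697] [0.0455, 0.0432] yaw_y 1.465
(499.0, 352.0) [[-0.00341563 -0.86478199  0.02      ]] 167.0
(357.2379455566406, 231.14483642578125) [[ 0.43043646 -0.35975499  0.02      ]] 178.0
(70.49999237060547, 201.5) [[0.53503813 0.73836604 0.02      ]] 344.0
turn 0.019 shift [-33.66  -4.96   8.75] from [ 0.5216 -0.0304  0.2375] [-3.141e+00 -1.000e-03  1.469e+00] w 0.0844 t 23.95
[0.534  0.0625]
```

Emit:
{"op": "step_arm", "data": {
  "increments": "-4.8 -0.7 0 0 0 0; -4.8 -0.7 0 0 0 0; -4.8 -0.7 0 0 0 0; -4.8 -0.7 0 0 0 0; -4.8 -0.7 0 0 0 0"
}}

```text
time: 24.45
tool_pos: [0.4623, -0.2664, 0.2377]
ee_rot: [3.141, -0.0, 1.471]
wrist_force: [0.9, 1.0, 0.4]
width: 0.0847
```

Emit:
{"op": "step_arm", "data": {
  "increments": "-4.8 -0.7 3 0 0 0.02; -4.8 -0.7 3 0 0 0; 0 0 3 0 0 0; 0 0 0 0 0 0; 0 0 0 0 0 0"
}}

```text
time: 24.95
tool_pos: [0.441, -0.3471, 0.155]
ee_rot: [-3.141, -0.001, 1.45]
wrist_force: [0.9, 0.1, 0.8]
width: 0.0843
```

```bash
python3 - <<'E'
from h import *
o=get_obs();im=snapshot("wrist");print("blue");blk(im,o,*BLUE)
go([.4318,-.3585,-.015],1.45)
cv2.imwrite("pics/w11.png",im[:,:,::-1])
E
```

```text
blue
[245. 184.] [ 0.4304 -0.3594] [0.0468, 0.0705] yaw_y -0.079
turn 0.0 shift [-1.2  -0.86 17.17] from [ 0.4418 -0.3476  0.1567] [3.14e+00 1.00e-03 1.45e+00] w 0.0846 t 25.0
```

Emit:
{"op": "step_arm", "data": {
  "increments": "-0.7 -0.5 5 0 0 -0.02; -0.6 -0.5 5 0 0 0; 0 0 3 0 0 0; 0 0 0 0 0 0; 0 0 0 0 0 0"
}}

```text
time: 25.5
tool_pos: [0.431, -0.3604, 0.029]
ee_rot: [3.139, 0.002, 1.47]
wrist_force: [-0.2, -0.4, -0.0]
width: 0.0845
```

```bash
python3 - <<'E'
from h import *
o=get_obs();im=snapshot("wrist");print("blue");blk(im,o,*BLUE)
go([.4305,-.3594,-.019],1.47)
cv2.imwrite("pics/w12.png",im[:,:,::-1])
E
```

```text
blue
[253. 212.] [ 0.4305 -0.3592] [0.0475, 0.0723] yaw_y -0.055
turn -0.001 shift [ 0.17 -0.12  4.92] from [ 0.4316 -0.3612  0.0302] [3.137 0.004 1.469] w 0.0848 t 25.55
```

View pics/w12.png

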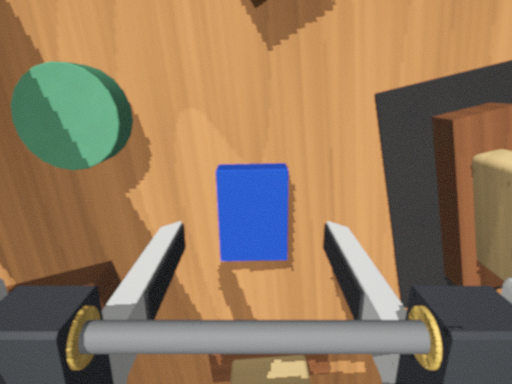

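Blue at (253,212) is square between the fingers. Descending and closing.

Emit:
{"op": "step_arm", "data": {
  "increments": "0.1 0 2.5 0 0 0; 0 0 1.5 0 0 0; 0 0 0.5 0 0 0; 0 0 0.2 0 0 0; 0 0 0 0 0 0"
}}

```text
time: 26.05
tool_pos: [0.4297, -0.3595, -0.0197]
ee_rot: [3.141, 0.001, 1.468]
wrist_force: [-0.1, 1.1, -0.0]
width: 0.0847
```

Emit:
{"op": "step_arm", "data": {
  "increments": "0 0 0 0 0 0; 0 0 0 0 0 0; 0 0 0 0 0 0; 0 0 0 0 0 0; 0 0 0 0 0 0",
  "claw": 1
}}

```text
time: 26.55
tool_pos: [0.4294, -0.3592, -0.0203]
ee_rot: [3.141, 0.0, 1.468]
wrist_force: [0.0, -0.4, 0.1]
width: 0.0499
```

Emit:
{"op": "step_arm", "data": {
  "increments": "0 0 0 0 0 0; 0 0 0 0 0 0; 0 0 0 0 0 0"
}}

```text
time: 26.85
tool_pos: [0.4294, -0.3592, -0.0203]
ee_rot: [3.141, 0.0, 1.468]
wrist_force: [-0.3, -0.0, 0.7]
width: 0.0503
```

Emit:
{"op": "step_arm", "data": {
  "increments": "0 0 -3 0 0 0; 0 0 -5 0 0 0; 0 0 -5 0 0 0; 0 0 -1 0 0 -0.1; 0 0 0 0 0 -0.1"
}}

```text
time: 27.35
tool_pos: [0.4305, -0.3605, 0.1232]
ee_rot: [3.138, 0.005, 1.672]
wrist_force: [-0.2, 0.1, -2.0]
width: 0.0497
```

```bash
python3 - <<'E'
from h import *
x,y=wor([0,.002]);go([x,y,.12],1.668)
E
```

```text
turn 0.004 shift [41.29 14.4   0.32] from [ 0.4305 -0.3605  0.1232] [3.138 0.005 1.672] w 0.0497 t 27.35
```

Emit:
{"op": "step_arm", "data": {
  "increments": "4.6 1.6 0 0 0 0; 4.6 1.6 0 0 0 0; 4.6 1.6 0 0 0 0; 4.6 1.6 0 0 0 0; 4.6 1.6 0 0 0 0"
}}

```text
time: 27.85
tool_pos: [0.4861, -0.1205, 0.1188]
ee_rot: [-3.14, -0.0, 1.667]
wrist_force: [0.4, -0.3, -1.3]
width: 0.0497
```

Emit:
{"op": "step_arm", "data": {
  "increments": "4.6 1.6 0 0 0 0; 4.6 1.6 0 0 0 0; 4.6 1.6 0 0 0 0; 4.4 1.6 0 0 0 0; 0 0 0 0 0 0"
}}

```text
time: 28.35
tool_pos: [0.5325, 0.0704, 0.1185]
ee_rot: [-3.14, -0.003, 1.675]
wrist_force: [-0.3, -0.1, -2.5]
width: 0.0498
```

Emit:
{"op": "step_arm", "data": {
  "increments": "0 0 0 0 0 0; 0 0 0 0 0 0; 0 0 0 0 0 0"
}}

```text
time: 28.65
tool_pos: [0.5324, 0.0634, 0.1192]
ee_rot: [-3.141, 0.0, 1.666]
wrist_force: [0.4, -0.0, -2.4]
width: 0.0498
```

```bash
python3 - <<'E'
from h import *
x,y=wor([0,.002]);go([x,y,.0297],1.668)
im=snapshot("wrist");cv2.imwrite("pics/w13.png",im[:,:,::-1]);o=get_obs()
t=snapshot("top");blk(t,None,GOLD[0],GOLD[1],.05,w="top")
b=blobs(im,BLUE[0],BLUE[1],150);print(b);g=blobs(im,GOLD[0],(32,255,255),60);print(g)
E
```

```text
turn -0.002 shift [0.09 0.15 8.95] from [0.5324 0.0634 0.1192] [-3.141  0.     1.666] w 0.0498 t 28.65
[(((253.5, 243.5), (119.0, 89.0), 90.0), 10033.0)]
[(((254.5, 164.5), (33.0, 53.0), 90.0), 1729.0), (((254.0, 157.0), (48.0, 82.0), 90.0), 143.5)]
```

View pics/w13.png

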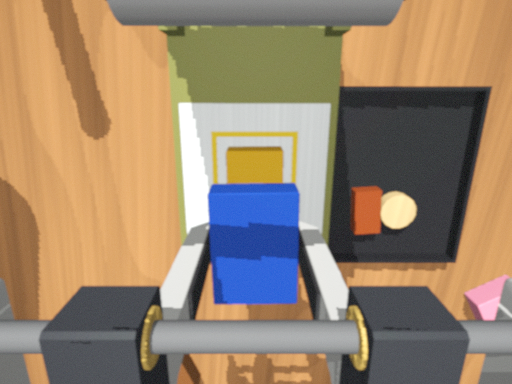

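Blue hangs centred over gold (254,165), and gold sits in the outline. The offcuts are still in the tray. Lowering.

Emit:
{"op": "step_arm", "data": {
  "increments": "0.1 0.1 3 0 0 0; 0 0 3 0 0 0; 0 0 1.5 0 0 0; 0 0 0.7 0 0 0; 0 0 0 0 0 0"
}}

```text
time: 29.25
tool_pos: [0.5331, 0.0656, 0.0369]
ee_rot: [-3.14, -0.0, 1.667]
wrist_force: [1.0, -0.4, -1.0]
width: 0.0498
```

Emit:
{"op": "step_arm", "data": {
  "increments": "0 0 0 0 0 0; 0 0 0 0 0 0; 0 0 0 0 0 0"
}}

```text
time: 29.55
tool_pos: [0.5346, 0.0661, 0.0389]
ee_rot: [3.139, 0.0, 1.668]
wrist_force: [0.2, 0.3, -1.9]
width: 0.0495
```

```bash
python3 - <<'E'
from h import *
x,y=wor([0,.002]);go([x,y,.0297],1.668);print(get_obs()["wrist_force"],loc(get_obs()["tool_pos"]))
E
```

```text
turn -0.0 shift [-0.15 -0.09  0.92] from [0.5346 0.0661 0.0389] [3.139 0.    1.668] w 0.0495 t 29.55
[ 0.20569816  0.34549062 -1.88828366] [[0.00091877 0.00348492]]
```

Emit:
{"op": "step_arm", "data": {
  "increments": "-0.1 -0.1 0.4 0 0 0; 0 0 0.3 0 0 0; 0 0 0.2 0 0 0; 0 0 0 0 0 0; 0 0 0 0 0 0"
}}

```text
time: 30.05
tool_pos: [0.5325, 0.0649, 0.0296]
ee_rot: [-3.141, 0.0, 1.668]
wrist_force: [-3.2, 0.2, 5.2]
width: 0.0498
```

Contact at 5 N. Releasing, rising, and measuring the stack and the red bar.

Emit:
{"op": "step_arm", "data": {
  "increments": "0 0 0 0 0 0; 0 0 0 0 0 0; 0 0 0 0 0 0; 0 0 0 0 0 0; 0 0 0 0 0 0",
  "claw": -0.8
}}

```text
time: 30.55
tool_pos: [0.5326, 0.0649, 0.0282]
ee_rot: [-3.141, 0.0, 1.668]
wrist_force: [0.4, 0.3, 0.7]
width: 0.0835
```

Emit:
{"op": "step_arm", "data": {
  "increments": "0 0 -3 0 0 0; 0 0 -5 0 0 0; 0 0 -5 0 0 0; -3 0 -4 0 0 0; -5 0 0 0 0 0"
}}

```text
time: 31.05
tool_pos: [0.5442, -0.0137, 0.207]
ee_rot: [3.127, 0.002, 1.673]
wrist_force: [0.8, -0.4, -0.4]
width: 0.084
```

Emit:
{"op": "step_arm", "data": {
  "increments": "-5 0 -5 0 0 0; -2 0 -5 0 0 0; 0 0 -5 0 0 0; 0 0 0 0 0 0; 0 0 0 0 0 0"
}}

```text
time: 31.55
tool_pos: [0.5463, -0.0687, 0.3319]
ee_rot: [3.138, 0.001, 1.667]
wrist_force: [-0.6, -0.0, -0.3]
width: 0.0843
```

```bash
python3 - <<'E'
from h import *
from scipy.optimize import brentq
o=get_obs();im=snapshot("wrist");t=snapshot("top");s=snapshot("scene")
print(o["tool_pos"],loc(o["tool_pos"]),o["time"])
print("blue wrist");blk(im,o,BLUE[0],BLUE[1],.07)
for r,a in blobs(t,BLUE[0],BLUE[1],60): print("top blue",r,loc(unproj("top",r[0],.07))[0].round(4))
for r,a in blobs(im,GOLD[0],GOLD[1],150): print("gold vis",r)
def bar(tl): 
    y=.140-.235*np.cos(tl)+.016*np.sin(tl);z=.04+.235*np.sin(tl)+.016*np.cos(tl)
    x,yy=wor([0,y]);return np.array([x,yy,z]),y
for n,i in (("top",t),("scene",s),("wrist",im)):
    for r,a in blobs(i,(0,180,130),(6,255,255),40): print(n,r,a)
for tl in (1.34,1.38,1.42,1.46,1.5):
    P,y=bar(tl);print(tl,round(y,4),P.round(4),"top",proj("top",P)[0].round(1),"scene",proj("scene",P)[0].round(1),"wrist",proj("wrist",P,o)[0].round(1))
E
```

```text
[ 0.54632456 -0.06869331  0.33191847] [[-0.00043918 -0.13177021]] 31.55
blue wrist
[252.  54.] [0.5326 0.0628] [0.0448, 0.0662] yaw_y 0.109
top blue ((503.5, 353.0), (38.0, 15.0), 90.0) [-0.6144 -0.8594]
top blue ((431.25408935546875, 244.7950439453125), (41.646446228027344, 11.769647598266602), 84.80557250976562) [-0.2176 -0.6598]
top blue ((245.01034545898438, 202.1241455078125), (10.54677677154541, 15.612550735473633), 85.2363510131836) [-0.0017  0.0011]
top blue ((71.0, 201.5), (9.0, 44.0), 90.0) [0.0586 0.6468]
top ((200.5216522216797, 198.01992797851562), (36.135311126708984, 4.121423721313477), 87.61405944824219) 91.5
scene ((326.0, 140.0), (20.0, 4.0), 90.0) 43.0
1.34 0.1018 [0.5241 0.1638 0.2724] top [210.5 197.6] scene [314.4 141.8] wrist [ 253.3 -147.7]
1.38 0.1111 [0.5232 0.1731 0.2738] top [207.5 197.8] scene [317.9 141.6] wrist [ 253.3 -167.6]
1.42 0.1205 [0.5223 0.1824 0.2747] top [204.6 198. ] scene [321.4 141.5] wrist [ 253.3 -187.9]
1.46 0.1299 [0.5214 0.1918 0.2753] top [201.6 198.2] scene [324.9 141.6] wrist [ 253.3 -208.5]
1.5 0.1393 [0.5205 0.2012 0.2755] top [198.7 198.5] scene [328.4 141.8] wrist [ 253.2 -229.1]
```

The stack measures (-1.4, +0.4) mm from the outline centre, with yaw within 0.012 rad of square. Both fixed cameras put the bar at a tilt of about 1.47, world (0.521, 0.194, 0.275). I'll turn the jaws so they close across the bar.

Emit:
{"op": "step_arm", "data": {
  "increments": "0 0 0 0 0 0.145; 0 0 0 0 0 0.145; 0 0 0 0 0 0.145; 0 0 0 0 0 0.145; 0 0 0 0 0 0.145"
}}

```text
time: 32.2
tool_pos: [0.545, -0.0678, 0.3278]
ee_rot: [-3.138, 0.002, 0.938]
wrist_force: [0.3, -0.2, 0.0]
width: 0.0845
```

Emit:
{"op": "step_arm", "data": {
  "increments": "0 0 0 0 0 0.145; 0 0 0 0 0 0.145; 0 0 0 0 0 0.145; 0 0 0 0 0 0.145; 0 0 0 0 0 0.145"
}}

```text
time: 32.7
tool_pos: [0.545, -0.0678, 0.3278]
ee_rot: [-3.14, 0.004, 0.213]
wrist_force: [1.0, -0.3, 0.1]
width: 0.0842
```

Emit:
{"op": "step_arm", "data": {
  "increments": "0 0 0 0 0 0.121; 0 0 0 0 0 0; 0 0 0 0 0 0"
}}

```text
time: 33.0
tool_pos: [0.5452, -0.068, 0.3287]
ee_rot: [-3.141, 0.003, 0.1]
wrist_force: [-0.1, 0.8, 0.2]
width: 0.0847
```

```bash
python3 - <<'E'
from h import *
go([.5212,.194,.31],BY);print(get_obs()["joint_positions"].round(2))
E
```

```text
turn 0.003 shift [  0.15 -26.31   1.87] from [ 0.5452 -0.068   0.3287] [-3.141e+00  3.000e-03  1.000e-01] w 0.0847 t 33.0
[-0.23  0.11  1.06 -0.    1.98  1.24]
```

Emit:
{"op": "step_arm", "data": {
  "increments": "0 -4.5 0 0 0 0; 0 -4.5 0 0 0 0; 0 -4.5 0 0 0 0; 0 -4.5 0 0 0 0; 0 -4.5 0 0 0 0"
}}

```text
time: 33.5
tool_pos: [0.5232, 0.1573, 0.3297]
ee_rot: [3.141, 0.001, 0.099]
wrist_force: [0.3, 0.7, 0.4]
width: 0.0845
```

Emit:
{"op": "step_arm", "data": {
  "increments": "0.1 -3.8 0 0 0 0; 0 0 0 0 0 0; 0 0 0 0 0 0; 0 0 0 0 0 0"
}}

```text
time: 33.9
tool_pos: [0.5213, 0.1925, 0.33]
ee_rot: [3.141, 0.001, 0.096]
wrist_force: [-0.3, -0.8, 0.0]
width: 0.0851
```

```bash
python3 - <<'E'
from h import *
o=get_obs();im=snapshot("wrist");np.save("w14.npy",im)
go([.5212,.194,.234],BY)
for r,a in blobs(im,(0,170,90),(8,255,255),100):
    q=unproj("wrist",cv2.boxPoints(r),.275,o);print(r,a,loc(q).round(4).tolist(),q.mean(0).round(4))
E
```

```text
turn -0.001 shift [-0.   -0.18  9.61] from [0.5214 0.1923 0.3301] [3.141 0.    0.096] w 0.0849 t 33.95
((252.5, 194.0), (138.0, 15.0), 90.0) 1746.5 [[0.0589, 0.1379], [0.0589, 0.126], [-0.0646, 0.1255], [-0.0646, 0.1391]] [0.5184 0.1937 0.275 ]
```

The bar is confirmed at local y = 0.132. Descending and gripping it.

Emit:
{"op": "step_arm", "data": {
  "increments": "0 -0.1 4 0 0 0; 0 0 3.5 0 0 0; 0 0 2 0 0 0; 0 0 0.4 0 0 0; 0 0 0 0 0 0"
}}

```text
time: 34.45
tool_pos: [0.5212, 0.1933, 0.231]
ee_rot: [3.141, 0.001, 0.095]
wrist_force: [-0.6, 0.6, 0.7]
width: 0.0846
```

Emit:
{"op": "step_arm", "data": {
  "increments": "0 0 0 0 0 0; 0 0 0 0 0 0; 0 0 0 0 0 0; 0 0 0 0 0 0; 0 0 0 0 0 0",
  "claw": 1
}}

```text
time: 34.95
tool_pos: [0.5213, 0.1946, 0.2316]
ee_rot: [-3.142, -0.001, 0.097]
wrist_force: [-0.0, -0.6, -0.0]
width: 0.048
```

Emit:
{"op": "step_arm", "data": {
  "increments": "0 0 0 0 0 0; 0 0 0 0 0 0; 0 0 0 0 0 0; 0 0 0 0 0 0; 0 0 0 0 0 0"
}}

```text
time: 35.45
tool_pos: [0.5211, 0.1943, 0.2312]
ee_rot: [3.141, 0.0, 0.097]
wrist_force: [-0.8, -1.0, -0.2]
width: 0.0131
```

```bash
python3 - <<'E'
from h import *
o=get_obs();print(o["tool_pos"],loc(o["tool_pos"]),o["wrist_force"],o["width"])
y0=loc(o["tool_pos"])[0,1]
f=lambda t:np.array([.140-.235*np.cos(t)+.016*np.sin(t),.04+.235*np.sin(t)+.016*np.cos(t)])
from scipy.optimize import brentq
t0=brentq(lambda t:f(t)[0]-y0,1.2,1.6);print("t0",t0)
ts=np.linspace(t0,.335,26);d=np.diff(np.array([f(t) for t in ts]),axis=0)*100
# tool y = local -y ; tool z = down
for i in range(0,25,5): print(ts[i+1:i+6].round(2),"; ".join(f"0 {-a:.1f} {-b:.2f}" for a,b in d[i:i+5]), -d[i:i+5].sum(0).round(2))
E
```

```text
[0.52113545 0.1942537  0.23123864] [[-4.40021977e-05  1.32380259e-01]] [-0.79084546 -0.99814235 -0.17129689] 0.013131629188240691
t0 1.4704609516114948
[1.43 1.38 1.33 1.29 1.24] 0 1.1 0.06; 0 1.1 0.11; 0 1.1 0.16; 0 1.1 0.20; 0 1.0 0.25 [5.28 0.78]
[1.2  1.15 1.11 1.06 1.02] 0 1.0 0.30; 0 1.0 0.34; 0 1.0 0.39; 0 1.0 0.43; 0 1.0 0.48 [4.97 1.95]
[0.97 0.93 0.88 0.83 0.79] 0 0.9 0.52; 0 0.9 0.56; 0 0.9 0.60; 0 0.9 0.64; 0 0.8 0.68 [4.4  3.01]
[0.74 0.7  0.65 0.61 0.56] 0 0.8 0.72; 0 0.8 0.75; 0 0.7 0.79; 0 0.7 0.82; 0 0.6 0.85 [3.61 3.93]
[0.52 0.47 0.43 0.38 0.34] 0 0.6 0.88; 0 0.6 0.91; 0 0.5 0.93; 0 0.5 0.95; 0 0.4 0.97 [2.64 4.64]
```

The bar is gripped (13 mm). I'll swing it along the arc.

Emit:
{"op": "step_arm", "data": {
  "increments": "0 1.1 0.06 0 0 0; 0 1.1 0.11 0 0 0; 0 1.1 0.16 0 0 0; 0 1 0.2 0 0 0; 0 1 0.25 0 0 0"
}}

```text
time: 35.95
tool_pos: [0.5261, 0.1406, 0.2236]
ee_rot: [-3.142, 0.0, 0.096]
wrist_force: [-1.5, 2.8, 3.2]
width: 0.0134
```

Emit:
{"op": "step_arm", "data": {
  "increments": "0 1 0.3 0 0 0; 0 1 0.34 0 0 0; 0 1 0.39 0 0 0; 0 1 0.43 0 0 0; 0 1 0.48 0 0 0"
}}

```text
time: 36.45
tool_pos: [0.5307, 0.091, 0.2033]
ee_rot: [3.141, 0.001, 0.097]
wrist_force: [-1.6, 1.8, 1.9]
width: 0.0135
```

```bash
cat > tilt.py <<'E'
from h import *
from scipy.optimize import brentq
o=get_obs();l=loc(o["tool_pos"])[0]
for n in ("top","scene"):
    im=snapshot(n);bs=[r for r,a in blobs(im,(0,170,110),(7,255,255),30) if abs(r[0][0]-250)<100]
    ok=lambda t:proj(n,np.r_[wor([0,.140-.235*np.cos(t)+.016*np.sin(t)]),.04+.235*np.sin(t)+.016*np.cos(t)])[0]
    for r in bs:
        t=min(np.arange(0,1.55,.005),key=lambda t:np.linalg.norm(ok(t)-r[0]));print(n,np.round(r[0]),r[1],"tilt",t,"res",np.linalg.norm(ok(t)-r[0]).round(1))
print("tcp loc",l,o["tool_pos"][2],o["width"],o["wrist_force"].round(1))
E
python3 tilt.py
```

```text
top [253. 173.] (6.790997505187988, 10.186494827270508) tilt 0.705 res 23.2
scene [259. 234.] (6.0, 16.0) tilt 0.0 res 37.9
scene [287. 149.] (4.438772678375244, 23.67345428466797) tilt 1.0 res 0.5
tcp loc [-0.00052458  0.02864856] 0.20331242896839136 0.013526109812262857 [-1.6  1.8  1.9]
```

Tilt is 1.0, tracking as planned with only small forces. Continuing down.

Emit:
{"op": "step_arm", "data": {
  "increments": "0 0.9 0.5 0 0 0; 0 0.9 0.55 0 0 0; 0 0.9 0.6 0 0 0; 0 0.9 0.65 0 0 0; 0 0.8 0.7 0 0 0"
}}

```text
time: 37.05
tool_pos: [0.535, 0.0472, 0.1732]
ee_rot: [3.141, 0.001, 0.096]
wrist_force: [-4.0, 0.8, 1.5]
width: 0.0134
```

Emit:
{"op": "step_arm", "data": {
  "increments": "0 0.8 0.7 0 0 0; 0 0.8 0.75 0 0 0; 0 0.7 0.8 0 0 0; 0 0.7 0.8 0 0 0; 0 0.6 0.85 0 0 0"
}}

```text
time: 37.55
tool_pos: [0.5386, 0.0114, 0.1342]
ee_rot: [3.141, 0.001, 0.096]
wrist_force: [-4.5, 0.1, 0.3]
width: 0.0131
```

Emit:
{"op": "step_arm", "data": {
  "increments": "0 0.6 0.9 0 0 0; 0 0.6 0.9 0 0 0; 0 0.5 0.9 0 0 0; 0 0.4 0.8 0 0 0; 0 0 0 0 0 0"
}}

```text
time: 38.05
tool_pos: [0.5408, -0.0098, 0.0982]
ee_rot: [3.14, 0.001, 0.096]
wrist_force: [-1.7, -2.0, -2.9]
width: 0.0128
```

```bash
python3 tilt.py
```

```text
scene [259. 234.] (6.0, 16.0) tilt 0.0 res 37.9
scene [252. 176.] (4.326385974884033, 20.35946273803711) tilt 0.38 res 0.2
tcp loc [-0.00023426 -0.07259676] 0.09819636874751636 0.01275683013222303 [-1.7 -2.  -2.9]
```

Emit:
{"op": "step_arm", "data": {
  "increments": "0 0.3 0.6 0 0 0; 0 0.2 0.6 0 0 0; 0 0.1 0.3 0 0 0; 0 0 0 0 0 0"
}}

```text
time: 38.55
tool_pos: [0.5414, -0.0153, 0.0852]
ee_rot: [3.14, 0.0, 0.097]
wrist_force: [-3.8, -2.6, -1.5]
width: 0.0129
```

Emit:
{"op": "step_arm", "data": {
  "increments": "0 0 0 0 0 0; 0 0 0 0 0 0; 0 0 0 0 0 0; 0 0 0 0 0 0; 0 0 0 0 0 0",
  "claw": -0.3
}}

```text
time: 39.05
tool_pos: [0.5419, -0.0143, 0.0854]
ee_rot: [3.141, -0.001, 0.097]
wrist_force: [0.1, 0.3, -1.0]
width: 0.0496
```

```bash
python3 tilt.py
```

```text
scene [259. 234.] (15.109210968017578, 6.365809917449951) tilt 0.0 res 38.1
scene [249. 181.] (4.122171878814697, 25.52238655090332) tilt 0.305 res 0.2
tcp loc [ 0.00042654 -0.07721975] 0.08544580572969335 0.049567361208320386 [ 0.1  0.3 -1. ]
```

Tilt reads 0.305, exactly the value for the 45 mm stack, so the roller rests on it. I'll rise and pre-turn the wrist by −π, because the knob turn would otherwise run out of joint range, then go over the knob.

Emit:
{"op": "step_arm", "data": {
  "increments": "0 0 -2 0 0 0; 0 0 -4 0 0 0; 0 0 -5 0 0 0; 0 0 -5 0 0 0; 0 0 -3 0 0 -0.145"
}}

```text
time: 39.65
tool_pos: [0.5424, -0.0146, 0.2801]
ee_rot: [3.139, -0.006, 0.246]
wrist_force: [1.1, -0.1, -0.1]
width: 0.0611
```

Emit:
{"op": "step_arm", "data": {
  "increments": "0 0 0 0 0 -0.145; 0 0 0 0 0 -0.145; 0 0 0 0 0 -0.145; 0 0 0 0 0 -0.145; 0 0 0 0 0 -0.145"
}}

```text
time: 40.15
tool_pos: [0.5415, -0.0145, 0.2751]
ee_rot: [3.141, -0.0, 0.973]
wrist_force: [-0.3, 0.1, 0.0]
width: 0.0611
```

Emit:
{"op": "step_arm", "data": {
  "increments": "0 0 0 0 0 -0.145; 0 0 0 0 0 -0.145; 0 0 0 0 0 -0.145; 0 0 0 0 0 -0.145; 0 0 0 0 0 -0.145"
}}

```text
time: 40.65
tool_pos: [0.5415, -0.0144, 0.275]
ee_rot: [3.141, -0.0, 1.698]
wrist_force: [-0.8, 0.6, -0.1]
width: 0.0611
```

Emit:
{"op": "step_arm", "data": {
  "increments": "0 0 0 0 0 -0.145; 0 0 0 0 0 -0.145; 0 0 0 0 0 -0.145; 0 0 0 0 0 -0.145; 0 0 0 0 0 -0.145"
}}

```text
time: 41.15
tool_pos: [0.5415, -0.0145, 0.2751]
ee_rot: [3.141, 0.0, 2.423]
wrist_force: [-0.3, 0.3, -0.2]
width: 0.061
```

Emit:
{"op": "step_arm", "data": {
  "increments": "0 0 0 0 0 -0.145; 0 0 0 0 0 -0.145; 0 0 0 0 0 -0.145; 0 0 0 0 0 -0.145; 0 0 0 0 0 -0.145"
}}

```text
time: 41.65
tool_pos: [0.5415, -0.0145, 0.275]
ee_rot: [3.142, 0.0, -3.135]
wrist_force: [0.0, -0.3, 0.7]
width: 0.0609
```

```bash
python3 - <<'E'
from h import *
x,y=wor([0,.215]);print(x,y);go([x,y,.2],BY-np.pi);print(get_obs()["joint_positions"].round(2))
E
```

```text
0.5131776887336283 0.27648932532611603
turn -0.091 shift [ 0.   29.23  7.5 ] from [ 0.5415 -0.0145  0.275 ] [ 3.142  0.    -3.135] w 0.0609 t 41.65
[-0.13  0.07  1.21  0.    1.87 -1.71]
```

Emit:
{"op": "step_arm", "data": {
  "increments": "0 0 0 0 0 -0.091; 0 4.8 0 0 0 0; 0 4.8 0 0 0 0; 0 4.8 0 0 0 0; 0 4.8 0 0 0 0"
}}

```text
time: 42.15
tool_pos: [0.5237, 0.1783, 0.2752]
ee_rot: [3.142, 0.001, -3.051]
wrist_force: [1.7, 0.2, -0.4]
width: 0.0612
```

Emit:
{"op": "step_arm", "data": {
  "increments": "0 4.8 0 0 0 0; 0 5 0 0 0 0; 0 0.2 3 0 0 0; 0 0 3 0 0 0; 0 0 0 0 0 0"
}}

```text
time: 42.65
tool_pos: [0.5121, 0.276, 0.2094]
ee_rot: [-3.138, -0.01, -3.049]
wrist_force: [-0.5, -0.2, -0.3]
width: 0.061
```

Emit:
{"op": "step_arm", "data": {
  "increments": "0 0 0 0 0 0; 0 0 0 0 0 0"
}}

```text
time: 42.85
tool_pos: [0.5159, 0.2763, 0.2174]
ee_rot: [3.141, 0.004, -3.051]
wrist_force: [-0.2, 0.2, 0.7]
width: 0.061
```

```bash
python3 - <<'E'
from h import *
o=get_obs();im=snapshot("wrist")
x,y=wor([0,.215]);go([x,y,.019],BY-np.pi)
hsv=cv2.cvtColor(im,cv2.COLOR_RGB2HSV)
# overlay projected knob bar for angle 0 
def pl(P,c):
    p=proj("wrist",P,o).astype(int)
    for a,b in zip(p,np.roll(p,-1,0)): cv2.line(im,tuple(map(int,a)),tuple(map(int,b)),c,1)
pl([np.r_[wor([a,.215+b]),.073] for a,b in ((-.03,-.008),(.03,-.008),(.03,.008),(-.03,.008))],(0,255,0))
pl([np.r_[wor([.034*np.cos(t),.215+.034*np.sin(t)]),.037] for t in np.arange(0,6.28,.3)],(0,255,255))
cv2.imwrite("pics/k1.png",cv2.resize(im[:,:,::-1],(800,600)))
E
```

```text
turn -0.007 shift [ 0.28  0.05 19.87] from [0.516  0.2763 0.2177] [ 3.14   0.004 -3.051] w 0.0612 t 42.9
```

View pics/k1.png

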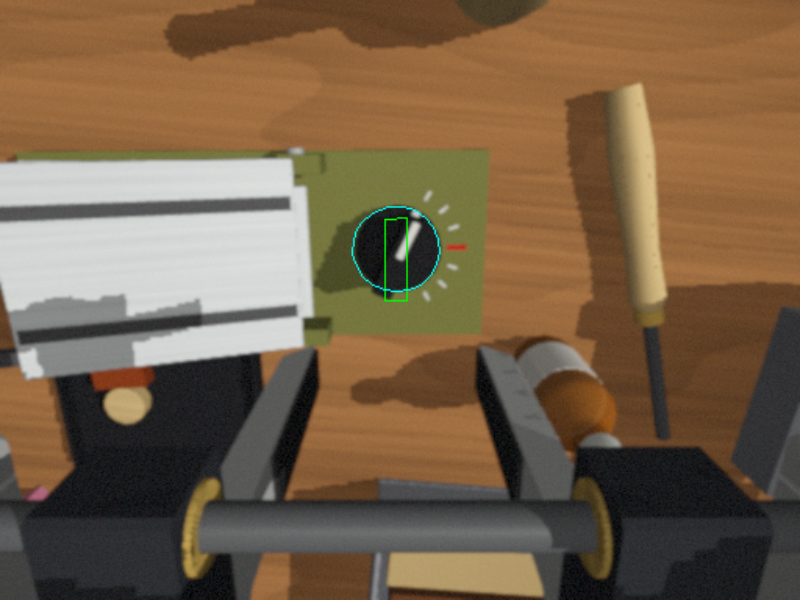

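The pointer runs from (397,260) to (415,222), about 0.44 rad clockwise from the base's −x. The red line is at (457,247), along +y, and the disc overlay matches. I'll turn the jaws to the knob bar and grip it.

```bash
cat > knob.py <<'E'
from h import *
def knob():
    o=get_obs();im=snapshot("wrist").astype(int)
    u,v=np.meshgrid(np.arange(512),np.arange(384))
    m=(im.min(2)>120)&(im.max(2)-im.min(2)<40)
    P=loc(unproj("wrist",np.c_[u[m],v[m]],.073,o))-[0,.215]
    P=P[np.hypot(*P.T)<.031]
    if len(P)<5: return print("few",len(P))
    c=P.mean(0);w=np.linalg.svd(P-c)[2][0]
    if w@c<0:w=-w
    print("n",len(P),"centroid",c.round(4),"angle",np.arctan2(w[1],-w[0]).round(3),"by centroid",np.arctan2(c[1],-c[0]).round(3))
if __name__=="__main__": knob()
E
python3 knob.py
```

```text
n 155 centroid [-0.0136  0.0078] angle 0.253 by centroid 0.523
```

Emit:
{"op": "step_arm", "data": {
  "increments": "0.1 0 3 0 0 0.14; 0 0 3 0 0 0.15; 0 0 3 0 0 0.15; 0 0 0 0 0 0; 0 0 0 0 0 0"
}}

```text
time: 43.45
tool_pos: [0.5144, 0.2761, 0.1263]
ee_rot: [3.141, 0.001, 2.795]
wrist_force: [-0.0, 0.7, 0.3]
width: 0.0612
```

```bash
python3 knob.py; python3 - <<'E'
from h import *
x,y=wor([0,.215]);go([x,y,.019],BY-np.pi-.44)
E
```

```text
n 246 centroid [-0.0146  0.0075] angle 0.449 by centroid 0.472
turn 6.28 shift [ 0.19 -0.06 10.86] from [0.5152 0.2765 0.1276] [3.139e+00 3.000e-03 2.795e+00] w 0.0611 t 43.5
```

Emit:
{"op": "step_arm", "data": {
  "increments": "0.15 0 4 0 0 0; 0 0 3.5 0 0 0; 0 0 2 0 0 0; 0 0 1 0 0 0; 0 0 0 0 0 0"
}}

```text
time: 44.0
tool_pos: [0.5129, 0.2768, 0.0206]
ee_rot: [3.141, 0.0, 2.794]
wrist_force: [-0.9, 1.2, 0.2]
width: 0.0612
```

Emit:
{"op": "step_arm", "data": {
  "increments": "0 0 0 0 0 0; 0 0 0 0 0 0; 0 0 0 0 0 0; 0 0 0 0 0 0; 0 0 0 0 0 0",
  "claw": 1
}}

```text
time: 44.5
tool_pos: [0.5127, 0.2768, 0.0205]
ee_rot: [3.141, 0.001, 2.793]
wrist_force: [0.5, -0.1, -0.0]
width: 0.0246
```

Emit:
{"op": "step_arm", "data": {
  "increments": "0 0 0 0 0 0; 0 0 0 0 0 0; 0 0 0 0 0 0"
}}

```text
time: 44.8
tool_pos: [0.5125, 0.2767, 0.0202]
ee_rot: [3.142, 0.0, 2.793]
wrist_force: [-0.0, -0.9, 1.2]
width: 0.0159
```

```bash
python3 - <<'E'
from h import *
x,y=wor([0,.215]);go([x,y,.019],BY-np.pi-1.571);print(get_obs()["wrist_force"],get_obs()["joint_positions"].round(2))
E
```

```text
turn 7.408 shift [-0.03  0.07  0.12] from [0.5125 0.2767 0.0202] [3.142 0.    2.793] w 0.0159 t 44.8
[-0.00279095 -0.91817217  1.17049103] [ 0.4   0.24  1.52 -0.    1.38 -0.82]
```

The knob is gripped (15.9 mm). It needs 1.125 rad clockwise.

Emit:
{"op": "step_arm", "data": {
  "increments": "0 0 0 0 0 0.14; 0 0 0 0 0 0.14; 0 0 0 0 0 0.14; 0 0 0 0 0 0.14; 0 0 0 0 0 0.14"
}}

```text
time: 45.3
tool_pos: [0.5125, 0.2767, 0.0202]
ee_rot: [3.141, 0.0, 2.087]
wrist_force: [0.1, -0.2, 1.3]
width: 0.016
```

Emit:
{"op": "step_arm", "data": {
  "increments": "0 0 0 0 0 0.14; 0 0 0 0 0 0.14; 0 0 0 0 0 0.145; 0 0 0 0 0 0; 0 0 0 0 0 0"
}}

```text
time: 45.8
tool_pos: [0.5125, 0.2767, 0.0202]
ee_rot: [3.141, -0.0, 1.671]
wrist_force: [-0.1, 0.1, 1.4]
width: 0.0156
```

```bash
python3 - <<'E'
from h import *
x,y=wor([0,.215]);go([x,y,.019],BY-np.pi-1.571)
E
python3 knob.py
```

```text
turn 6.286 shift [-0.03  0.06  0.12] from [0.5125 0.2767 0.0202] [ 3.141 -0.     1.671] w 0.0156 t 45.8
n 4032 centroid [-0.0005  0.002 ] angle 0.024 by centroid 1.344
```

Emit:
{"op": "step_arm", "data": {
  "increments": "0 0 0 0 0 0; 0 0 0 0 0 0; 0 0 0 0 0 0; 0 0 0 0 0 0; 0 0 0 0 0 0",
  "claw": -0.3
}}

```text
time: 46.35
tool_pos: [0.5124, 0.2766, 0.02]
ee_rot: [-3.141, 0.0, 1.668]
wrist_force: [0.1, 1.0, 0.1]
width: 0.0524
```

Emit:
{"op": "step_arm", "data": {
  "increments": "0 0 -2 0 0 0; 0 0 -4 0 0 0; 0 0 -4 0 0 0; 0 0 0 0 0 0; 0 0 0 0 0 0"
}}

```text
time: 46.85
tool_pos: [0.5132, 0.277, 0.1215]
ee_rot: [3.139, -0.001, 1.668]
wrist_force: [-0.7, 0.3, -0.9]
width: 0.0613
```

```bash
python3 knob.py; python3 tilt.py; python3 - <<'E'
from h import *
t=snapshot("top");s=snapshot("scene")
print("blue scene",[(np.round(r[0],1),np.round(r[1],1)) for r,a in blobs(s,BLUE[0],(130,255,255),15) if r[0][0]>200])
# scraper on mat: pale grip
for r,a in blobs(t,(20,40,170),(32,150,255),15):
    q=unproj("top",r[0],.071+.003)[0]
    if np.hypot(q[0]-.59,q[1]+.366)<.1: print("scraper grip top",q.round(4),a)
for nm,P in (("grip exp",(.59,-.366,.074)),("blue front",np.r_[wor([.025,0]),.060])): print(nm,proj("top",P)[0].round(1),proj("scene",P)[0].round(1))
np.save("t_end.npy",t);np.save("s_end.npy",s)
E
```

```text
n 277 centroid [-0.0006  0.0166] angle 1.57 by centroid 1.534
top [267. 199.] (33.226619720458984, 3.3498222827911377) tilt 0.28500000000000003 res 0.5
top [252. 174.] (5.7486572265625, 9.870335578918457) tilt 0.72 res 22.6
scene [249. 181.] (4.0681867599487305, 25.533227920532227) tilt 0.305 res 0.2
tcp loc [-0.00106513  0.21512364] 0.11949437597468174 0.06074132263868961 [-0.2 -0.  -0.4]
blue scene [(array([487.5, 204.2]), array([24. , 53.7]))]
scraper grip top [ 0.589 -0.363  0.074] 83.0
grip exp [361.4 187.3] [138.2 187.8]
blue front [244.8 195.3] [273.8 205.5]
```

```bash
python3 - <<'E'
from h import *
s=np.load("s_end.npy")
for nm,lo,hi,z in (("blue",(105,80,20),(135,255,255),.06),("gold",(18,150,50),(34,255,255),.0375)):
    for r,a in blobs(s,lo,hi,10):
        if 230<r[0][0]<320 and 180<r[0][1]<230: print(nm,np.round(r[0],1),np.round(r[1],1),r[2],a)
    for y in (-.035,.035): print(nm,"exp corner",proj("scene",np.r_[wor([.025,y]),z])[0].round(1))
print(s[205,262:290].tolist()[::4],s[212,262:290].tolist()[::4])
E
```

```text
blue [266.4 204.9] [8.  3.9] 14.03624439239502 13.5
blue exp corner [262.4 204.5]
blue exp corner [285.3 206.6]
gold [274. 211.] [20.4  5.6] 4.763641834259033 91.5
gold exp corner [262.3 210.3]
gold exp corner [284.9 212.4]
[[141, 147, 156], [26, 48, 121], [65, 65, 62], [172, 175, 170], [193, 197, 191], [196, 200, 195], [163, 166, 162]] [[147, 148, 143], [175, 131, 57], [176, 132, 59], [175, 132, 61], [175, 131, 60], [175, 131, 61], [162, 162, 153]]
```

Stack, tilt, knob, scraper and offcuts all agree, and the gripper is clear. Handing in.

```bash
python3 -c "
from bench import *
print(get_obs()['qvel'].round(3)); print(close_job())"
```

```text
[ 0.002 -0.002 -0.007  0.     0.    -0.001]
the job is handed in; nothing more can be done
None
```

The job is done and handed in at about 47 s of robot time; no verdict was reported.

**What I did**
- I swept the two offcuts (one bar, one disc) into the tray with the scraper and stood the scraper back on its mat.
- I stacked gold and then blue on the outline; no red block was out. The brown and pink blocks are look-alikes and were left alone.
- I lowered the plate by its red bar and turned the knob from about 0.45 rad to the red line.

**Last checks**

| Item | Reading |
|---|---|
| Knob | 1.57 rad |
| Plate tilt | 0.305 rad in the scene camera, as expected for a 45 mm stack (the top camera's rougher fit gave 0.285) |
| Stack | about 1.5 mm from the outline's centre and 0.012 rad from square, measured before lowering; both blocks still where expected under the plate |
| Scraper | about 3 mm from its mat's centre |
| Offcuts | both in the tray in the last picture, taken before the knob turn |

**What went wrong or disagreed**
- The first closes on the scraper and on gold missed. I lifted from the scraper before the slow fingers had closed. The real finger ends sit about 30 mm above the reported TCP, so the first close on gold went over its top. Both were regrasped without being disturbed.
- The brown and pink blocks and the bystanders were not measured again at the end; nothing I did should have touched them.

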